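# Tip the clamp blocks into the bin and stack the parts trays on it in steps

### The job

First lift the handle of the tilt tray until all the brass blocks have slid out into the bin beside it, then lower the tilt tray gently, without letting it drop, back to level. Then stack all the loose steel trays on that bin, in line with it and resting flat on the rim below, in alternating steps so that a hand can still reach into them: the first one shifted 35 mm lengthways away from the tilt tray, the next straight above the bin, the next shifted 35 mm away again, and so on. Leave the other things on the bench where they are.

Things in the scene. Friction and masses are not known exactly. Their poses are not given: they have to be found in the camera images.
- tilt_tray (a joint): tilt tray of bare aluminium, 175 mm long, 90 mm wide, walls 30 mm high on three sides, open at the spout end next to the bin; value is its angle in rad, 0 = level, resting on its support, growing as its handle is lifted, stop at 0.95. It weighs about 0.45 kg plus up to 0.5 kg of blocks, and drops back if let go. The blocks start to slide somewhere between 0.3 and 0.8 rad
- tilt_handle (a point): centre of the tilt tray's handle: a black round bar 12 mm thick, 76 mm long, parallel to the hinge, at the free end of the tray, 36 mm clear of its end wall (42 mm from bar centre to wall) and held by a rod at each end, 64 mm free between the rods; with the tray level it is 115 mm above the bench. Its x axis points from handle to spout along the tray and turns with the tray
- tilt_hinge (a point): point on the hinge axis of the tilt tray, in the middle, 80 mm above the bench, near the spout end. Its y axis is the hinge axis, its x axis points level from the tray towards the bin. With the tray level the handle bar is 207 mm back along -x and 35 mm above this point, and goes round it in an arc
- bin_rim (a point): centre of the mouth of the fixed dark steel bin at the spout of the tilt tray, level with its rim, 76 mm above the bench. Bin 150 mm long (x axis) by 100 mm wide (y axis) outside, 70 mm deep outside, walls 7 mm thick; x points level away from the tilt tray, z up. The trays are stacked on this rim
- tray0_c (a point): loose open steel parts tray (4 or 5 are present, all alike), 150 mm long (x axis), 100 mm wide (y), 40 mm high (z), point at its centre half-way up. Walls and floor 7 mm thick. Across its middle runs a carrying rib along y, 12 mm thick, top 4 mm below the rim (36 mm above the underside), to be gripped from above with a finger in each of the two compartments (62 mm long each). About 0.28 kg
- tray1_c (a point): loose open steel parts tray (4 or 5 are present, all alike), 150 mm long (x axis), 100 mm wide (y), 40 mm high (z), point at its centre half-way up. Walls and floor 7 mm thick. Across its middle runs a carrying rib along y, 12 mm thick, top 4 mm below the rim (36 mm above the underside), to be gripped from above with a finger in each of the two compartments (62 mm long each). About 0.28 kg
- tray2_c (a point): loose open steel parts tray (4 or 5 are present, all alike), 150 mm long (x axis), 100 mm wide (y), 40 mm high (z), point at its centre half-way up. Walls and floor 7 mm thick. Across its middle runs a carrying rib along y, 12 mm thick, top 4 mm below the rim (36 mm above the underside), to be gripped from above with a finger in each of the two compartments (62 mm long each). About 0.28 kg
- tray3_c (a point): loose open steel parts tray (4 or 5 are present, all alike), 150 mm long (x axis), 100 mm wide (y), 40 mm high (z), point at its centre half-way up. Walls and floor 7 mm thick. Across its middle runs a carrying rib along y, 12 mm thick, top 4 mm below the rim (36 mm above the underside), to be gripped from above with a finger in each of the two compartments (62 mm long each). About 0.28 kg
- tray4_c (a point): loose open steel parts tray (4 or 5 are present, all alike), 150 mm long (x axis), 100 mm wide (y), 40 mm high (z), point at its centre half-way up. Walls and floor 7 mm thick. Across its middle runs a carrying rib along y, 12 mm thick, top 4 mm below the rim (36 mm above the underside), to be gripped from above with a finger in each of the two compartments (62 mm long each). About 0.28 kg
- block0_c (a point): brass clamp block (2 to 4 are present, all alike) 60 x 24 x 20 mm, point at its centre; lies in the tilt tray at the start. About 0.12 kg
- block1_c (a point): brass clamp block (2 to 4 are present, all alike) 60 x 24 x 20 mm, point at its centre; lies in the tilt tray at the start. About 0.12 kg
- block2_c (a point): brass clamp block (2 to 4 are present, all alike) 60 x 24 x 20 mm, point at its centre; lies in the tilt tray at the start. About 0.12 kg
- block3_c (a point): brass clamp block (2 to 4 are present, all alike) 60 x 24 x 20 mm, point at its centre; lies in the tilt tray at the start. About 0.12 kg
- spray_can: bystander, leave alone: grey spray can, 54 mm across, 170 mm high, standing; origin under its centre
- oil_bottle: bystander, leave alone: white oil bottle, 70 mm across, 190 mm high, standing; origin under its centre
- wrench: bystander, leave alone: wrench 180 mm long, lying along its x axis
- screwdriver: bystander, leave alone: screwdriver 200 mm long, lying along its x axis
- mug: bystander, leave alone: white mug, 80 mm across, 90 mm high; origin under its centre
- tape_roll: bystander, leave alone: roll of tape lying flat, 100 mm across, 48 mm high; origin under its centre
Things that resemble listed ones, but are neither listed nor needed, are in the scene too. What is shaped like the part that bears tray1_c but blue is not meant.

How it is judged:
By the outcome, as a careful person would: the job done as asked, in the order asked, and still so for the second after the job is handed in, with the robot touching nothing.
Of tray0, tray1, tray2, tray3, tray4 only 4 to 5 are there at a start; the rules pass over those that are not, and their reading is None.
Of block0, block1, block2, block3 only 2 to 4 are there at a start; the rules pass over those that are not, and their reading is None.
At some moment in a run one of tray0, tray1, tray2, tray3, tray4 may be knocked a few centimetres aside while the robot is not near it.
Once in a run the grip may slacken for a moment while it holds something.
It also fails if it takes over 210 s, if anything falls off the work surface, if the arm or the gripper's body presses on something with over 40 N, if the wrist force passes 120 N, or if a joint passes its speed limit or range.

### The arm

A 6-joint arm with a two-finger parallel gripper is mounted at the origin on the work surface. World frame = base frame: x ahead of the robot, y to its left, z up, the work surface at z = 0. Lengths are in m, angles in rad, forces in N, time in s.
With the tool pointing down it reaches from about 0.4 to 0.825 m from the base axis. Payload 7 kg.
Tool frame: the origin (TCP) lies midway between the tips of the shut fingers; the grasp point (between the pads) lies 19 mm behind it; z points along the fingers, y is the line along which they close (so a half turn about z gives the same grasp; the last joint's range is limited). The gripper opens to 88 mm and grips with 3 to 60 N. Pads are 19 mm wide; open, the fingers measure 130 mm over their backs; the gripper's body (78 mm by 193 mm) begins 47 mm behind the grasp point.
Start: joints at [1.622, 0.359, 0.012, 0, -1.224, -0.288], TCP at [0.158, 0.656, 0.205] pointing down, gripper open.
Joint ranges: [-3.07, 3.07], [-1.43, 2.12], [-1.02, 1.25], [-3.03, 1.67], [-3.05, -0], [-3.03, 3.03]. Speed limits (rad/s): [2.39, 2.39, 3.01, 3.14, 3.14, 3.14].

### API

Orientations are given as [roll, pitch, yaw] about the fixed x, y, z axes, in that order (R = Rz(yaw) Ry(pitch) Rx(roll)).
In Python, from station import get_state, grab_frame, calibration, job_done, boxes_of, regions_of, spot_point gives the robot as it stands. The module is installed in compiled form; this text tells all that it offers.
- The arm moves only by the tool arm_command, never from a script. Its argument "commands" is a list of rows, each an object of numbers: "tx", "ty", "tz": the shift along the tool's x, y, z each as a share of 25 cm, from -1 to 1; "twist": the turn about the tool's z as a share of 180 degrees, from -1 to 1. A call has exactly 8 rows; each row is the pose to reach, as a shift and turn from the pose commanded when the call began, along the tool's axes at that moment, turning the shorter way round; what a row does not reach only later rows make up. A row lasts 1/12 s, in which the tool goes at most 41.7 mm and 7.16 degrees, less where a joint would pass 70% of its speed; a pose out of reach is approached as far as the arm can. A call with a number of a shift or a turn outside -1 to 1 is refused whole. A call with a gripper value outside its range is refused whole. "claw" is the opening, from 0 (shut) to 1 (fully open), set as the call begins (left out, the last holds). The fingers move at their own pace and stop on an object; "grip_force" is the grip in N (left out, the last holds). Time passes only in rows, so rows that repeat a pose let the fingers close, or fill a call up. It gives the time, the measured TCP pose, the force, the opening and the grip force at its end, in the units of the state.
- get_state(): the state, without advancing time (a new reading comes with each control period).
- grab_frame(name): name is "scene" or "top"; returns the picture (420x560x3 uint8, red, green, blue); there is no depth.
- calibration(name): a dict with "camera_matrix" (3x3 intrinsics, pixels), "extrinsics" (4x4, takes a point from camera to world coordinates). Camera axes: x right, y down, z forward; pixel columns grow to the right and rows downward; lengths in m; the calibration is good to about 2 mm. A picture is of the moment at which its call begins. calibration takes no time and is no camera call.
- job_done(): hands the job in; it is judged then, once.
Trained networks look in the newest picture that a camera, given by its name, has taken for a name from the list of things; names that differ only in an ending like _2 or _b are one class to them, and where a whole thing is asked for, a point or a joint stands for the part that bears it (a point fixed in the world has none). Each returns a list of dicts, best first, with "score" (0 to 1); they miss things now and then, are a little off and sometimes report something else, mostly with a low value. They report only what shows in the picture. A call takes as long as a camera call. They do not tell look-alikes from the thing itself.
- boxes_of(query, camera): "rect" ([left, top, right, bottom] in pixels, round what is visible of it).
- regions_of(query, camera): "region" (420x560 bool, what is visible of it) and "rect" ([left, top, right, bottom] in pixels, round what is visible of it).
- spot_point(query, camera): "uv" ([column, row] in pixels: a listed point, or the origin of a listed thing).
The state is a dict: "t": time; "q": joint angles; "qd": joint speeds; "joint_efforts": joint torques, N m; "eef_pos": TCP position; "ee_rot": TCP orientation; "force": force on the tool from outside, world axes, zero at the start; "moment": the same for the moment, N m; "width": finger opening in m; "gripper_force": force on a finger pad.
Only numpy, scipy, OpenCV 4.12 (cv2) and the standard library are available. Lean on these libraries where they do the work, as an engineer would, in place of code of your own. Each camera call takes 0.05 s, during which the arm holds its last target. There are 200 camera calls.

## Working session

There is one attempt and no reset: what is moved stays moved. The work goes in short steps, Python scripts to look and compute and a tool call to move; the robot and the scene stay as the last step left them, time stands still between calls to the robot, and variables do not carry over. Pictures are saved under pics/ and viewed, at most 14 in all, crops included, and the job is handed in when it is done.

Besides the shell and the picture viewer there is one more tool, called after "Call:" as name(argument=value, ...) on one line, values as JSON. arm_command: Moves the arm, as the interface text tells. Shift numbers are shares of 25 cm and turn numbers shares of 180 degrees, none past 1 either way. Its arguments: {"type":"object","properties":{"commands":{"type":"array"},"claw":{"type":"number"},"grip_force":{"type":"number"}},"required":["commands"]}

```bash
mkdir -p pics
python3 - <<'E'
from station import *
import cv2,numpy as np
print(get_state())
for n in("scene","top"):
    f=grab_frame(n); cv2.imwrite(f"pics/{n}0.png",cv2.resize(f[:,:,::-1],(800,600)))
    c=calibration(n); print(n,np.round(c["camera_matrix"],1).tolist(),np.round(c["extrinsics"],3).tolist())
    for q in("tray0_c","block0_c","tilt_handle","tilt_hinge","bin_rim"):
        print(q,[(np.round(d["uv"]).tolist(),round(d["score"],2)) for d in spot_point(q,n)])
E
```

```text
{'t': 0.0, 'q': array([ 1.62206753e+00,  3.59341366e-01,  1.10872342e-02, -3.62947624e-04,
       -1.22408617e+00, -2.88096668e-01]), 'qd': array([ 0.0001522 , -0.00089574, -0.00143597, -0.00148927,  0.00166552,
        0.00146396]), 'joint_efforts': array([ 1.17076328e-03, -5.82722104e+01,  2.93057531e+01,  6.99724495e+00,
        7.05740356e-03, -1.55809826e-04]), 'eef_pos': array([0.15826988, 0.65565961, 0.20426219]), 'ee_rot': array([ 3.14001535e+00, -1.11593649e-04, -2.36948969e-01]), 'force': array([-0.67958885, -0.17585596, -0.59491861]), 'moment': array([ 0.0216141,  0.0112987, -0.0129978]), 'gripper_force': 0.0, 'width': 0.08743683923726796}
scene [[486.2, 0.0, 277.8], [0.0, 486.2, 211.9], [0.0, 0.0, 1.0]] [[0.683, 0.536, -0.496, 1.126], [0.731, -0.495, 0.47, -0.649], [0.006, -0.684, -0.73, 1.078], [0.0, 0.0, 0.0, 1.0]]
tray0_c [([212.0, 265.0], 0.67)]
block0_c [([308.0, 274.0], 0.77)]
tilt_handle [([250.0, 308.0], 0.82)]
tilt_hinge [([310.0, 266.0], 0.93), ([207.0, 377.0], 0.48)]
bin_rim [([328.0, 247.0], 0.94)]
top [[544.4, 0.0, 274.0], [0.0, 544.4, 210.2], [0.0, 0.0, 1.0]] [[-0.002, -0.997, 0.077, 0.337], [-1.0, 0.002, -0.0, 0.008], [0.0, -0.077, -0.997, 1.72], [0.0, 0.0, 0.0, 1.0]]
tray0_c [([352.0, 226.0], 0.63), ([215.0, 125.0], 0.23)]
block0_c [([319.0, 140.0], 0.57)]
tilt_handle [([372.0, 146.0], 0.77)]
tilt_hinge [([304.0, 155.0], 0.79), ([213.0, 124.0], 0.42)]
bin_rim [([269.0, 154.0], 0.91), ([283.0, 230.0], 0.44)]
```

View pics/scene0.png

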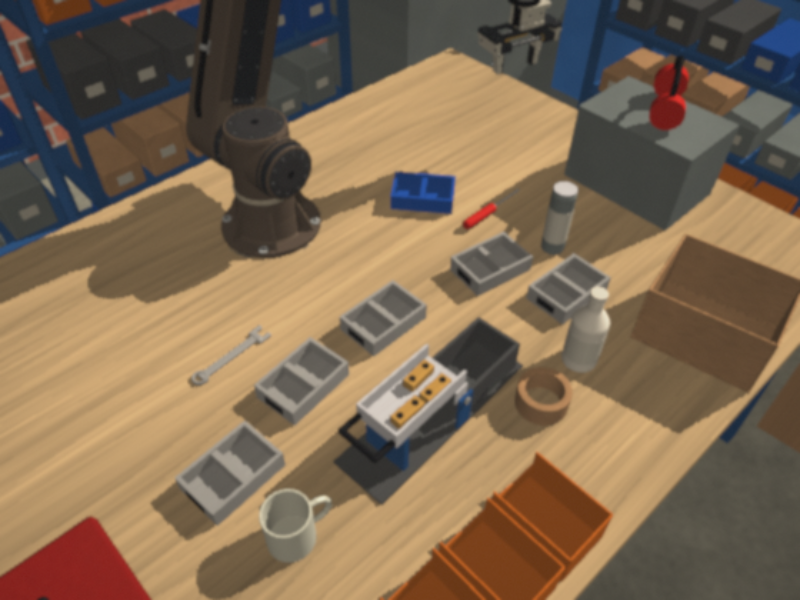

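View pics/top0.png

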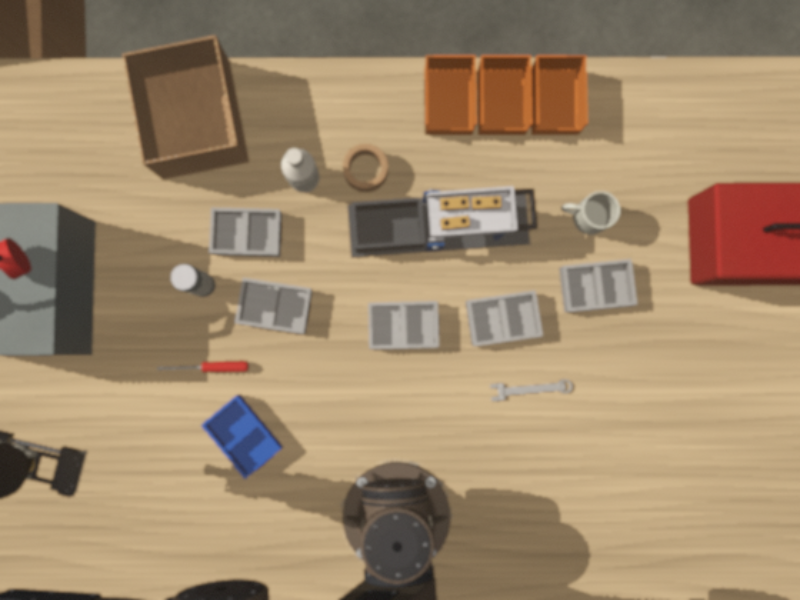

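The scene shows five grey trays. In the top view (800-px scale) they are at (246,232), (274,306), (404,326), (505,319) and (598,286). The blue look-alike at (243,437) and the orange bins at (505,93) are not meant. The tilt tray is at (472,212) with 3 blocks and its handle at (527,210), and the bin is at (390,226).

```bash
cat > h.py <<'E'
from station import *
import cv2,numpy as np
from scipy.optimize import minimize
CAL={n:calibration(n) for n in("scene","top")}
def proj(P,n):
    c=CAL[n];E=np.linalg.inv(c["extrinsics"]);p=np.asarray(P)@E[:3,:3].T+E[:3,3]
    p=p@c["camera_matrix"].T;return p[:,:2]/p[:,2:]
def ray(uv,z,n):
    c=CAL[n];d=c["extrinsics"][:3,:3]@np.linalg.solve(c["camera_matrix"],[*uv,1]);o=c["extrinsics"][:3,3]
    return o+d*(z-o[2])/d[2]
def box(x,y,yaw,L,W,z0,z1):
    c,s=np.cos(yaw),np.sin(yaw)
    return np.array([[x+c*a-s*b,y+s*a+c*b,z] for a in(-L/2,L/2) for b in(-W/2,W/2) for z in(z0,z1)])
def sil(P,n,S=4):
    m=np.zeros((420*S,560*S),np.uint8)
    cv2.fillConvexPoly(m,cv2.convexHull(np.round((proj(P,n)+.5)*S).astype(np.int32)),1)
    return m
def hullmask(r,S=4):
    pts=np.argwhere(r)[:,::-1].astype(float)
    pts=np.concatenate([pts+d for d in([0,0],[1,0],[0,1],[1,1])])
    m=np.zeros((420*S,560*S),np.uint8);cv2.fillConvexPoly(m,cv2.convexHull((pts*S).astype(np.int32)),1);return m
def fit(masks,p0,L=.15,W=.1,z0=0,z1=.04):
    H={n:hullmask(r) for n,r in masks.items()}
    def cost(p):
        c=0
        for n,h in H.items():
            s=sil(box(p[0],p[1],p[2],L,W,z0,z1),n); c+=1-(s&h).sum()/max((s|h).sum(),1)
        return c/len(H)
    r=minimize(cost,p0,method="Nelder-Mead",options=dict(initial_simplex=np.array(p0)+np.array([[0,0,0],[.012,0,0],[0,.012,0],[0,0,.12]]),xatol=2e-4,fatol=1e-4))
    return r.x,r.fun
def main_part(r):
    n,l,s,_=cv2.connectedComponentsWithStats(r.astype(np.uint8))
    return l==1+np.argmax(s[1:,4])
E
python3 - <<'E'
from h import *
for n in("top","scene"):
    grab_frame(n)
    for i in range(5):
        for d in regions_of(f"tray{i}_c",n): print(n,i,np.round(d["rect"]).tolist(),round(d["score"],2),d["region"].sum())
    for q in("bin_rim","tilt_tray","tilt_handle"):
        for d in regions_of(q,n): print(n,q,np.round(d["rect"]).tolist(),round(d["score"],2),d["region"].sum())
E
```

```text
top 0 [325.0, 205.0, 380.0, 241.0] 0.6 1607
top 1 [141.0, 276.0, 201.0, 338.0] 0.8 1788
top 1 [311.0, 136.0, 325.0, 146.0] 0.65 156
top 1 [148.0, 145.0, 199.0, 181.0] 0.64 1651
top 2 [166.0, 195.0, 222.0, 238.0] 0.89 1655
top 2 [331.0, 139.0, 352.0, 145.0] 0.69 208
top 2 [256.0, 211.0, 307.0, 246.0] 0.54 1585
top 2 [247.0, 134.0, 376.0, 182.0] 0.39 4343
top 3 [392.0, 181.0, 449.0, 220.0] 0.66 1720
top 4 [255.0, 214.0, 306.0, 248.0] 0.86 1586
top bin_rim [243.0, 133.0, 378.0, 181.0] 0.67 4744
top bin_rim [146.0, 148.0, 200.0, 180.0] 0.44 1645
top tilt_tray [301.0, 129.0, 371.0, 170.0] 0.6 1547
top tilt_handle [298.0, 130.0, 377.0, 173.0] 0.87 1749
scene 0 [178.0, 236.0, 245.0, 299.0] 0.61 2272
scene 1 [275.0, 121.0, 319.0, 147.0] 0.87 1161
scene 1 [367.0, 178.0, 424.0, 224.0] 0.85 1540
scene 2 [296.0, 264.0, 316.0, 282.0] 0.7 241
scene 2 [314.0, 163.0, 375.0, 207.0] 0.61 1550
scene 2 [238.0, 239.0, 331.0, 328.0] 0.42 2466
scene 2 [378.0, 125.0, 400.0, 179.0] 0.37 848
scene 3 [121.0, 297.0, 199.0, 367.0] 0.56 2963
scene 4 [237.0, 196.0, 300.0, 250.0] 0.58 1899
scene bin_rim [235.0, 220.0, 367.0, 353.0] 0.86 7103
scene bin_rim [375.0, 127.0, 400.0, 175.0] 0.53 888
scene bin_rim [121.0, 295.0, 198.0, 365.0] 0.48 2900
scene bin_rim [363.0, 255.0, 399.0, 296.0] 0.3 1036
scene tilt_tray [234.0, 242.0, 327.0, 324.0] 0.94 2327
scene tilt_handle [237.0, 239.0, 328.0, 323.0] 0.6 2549
```

```bash
cat >> h.py <<'E'
def trays(cams=("top","scene"),names=range(5)):
    out={}
    for n in cams: grab_frame(n)
    for i in names:
        c={n:[d for d in regions_of(f"tray{i}_c",n) if d["region"].sum()>900] for n in cams}
        out[i]=c
    return out
E
python3 - <<'E'
from h import *
f={n:grab_frame(n) for n in("top","scene")}
g={n:[d["region"] for i in range(5) for d in regions_of(f"tray{i}_c",n)] for n in f}
guess={0:(352,223),1:(172,162),2:(192,215),3:(419,200),4:(282,228)}
for i,uv in guess.items():
    X=ray(uv,.03,"top"); S=proj([[X[0],X[1],.02]],"scene")[0]
    m={}
    for n,u in(("top",uv),("scene",S)):
        for r in g[n]:
            if 900<r.sum()<3300 and np.hypot(*(np.argwhere(r).mean(0)[::-1]-u))<15: m[n]=main_part(r);break
    for k in (["top"],["scene"],list(m)):
        mm={n:m[n] for n in k if n in m}
        if mm:
            p,e=fit(mm,[X[0],X[1],1.571]); print(i,k,np.round(p,4),round(e,3))
c=f["top"][118:192,235:385]; cv2.imwrite("pics/c1.png",cv2.resize(c[:,:,::-1],None,fx=5,fy=5,interpolation=cv2.INTER_CUBIC))
c=f["scene"][205:335,225:375]; cv2.imwrite("pics/c2.png",cv2.resize(c[:,:,::-1],None,fx=4.5,fy=4.5,interpolation=cv2.INTER_CUBIC))
E
```

```text
0 ['top'] [ 0.4276 -0.2375  1.7164] 0.035
0 ['scene'] [ 0.4275 -0.2336  1.7109] 0.051
0 ['top', 'scene'] [ 0.4275 -0.236   1.7075] 0.05
1 ['top'] [0.6184 0.3284 1.5465] 0.023
1 ['scene'] [0.6182 0.3304 1.562 ] 0.043
1 ['top', 'scene'] [0.6184 0.3286 1.5576] 0.038
2 ['top'] [0.4553 0.264  1.4266] 0.057
2 ['scene'] [0.4579 0.2681 1.4129] 0.06
2 ['top', 'scene'] [0.4553 0.2667 1.4166] 0.063
3 ['top'] [ 0.4972 -0.4444  1.6421] 0.042
3 ['scene'] [ 0.4997 -0.4421  1.6931] 0.064
3 ['top', 'scene'] [ 0.4985 -0.4432  1.6582] 0.055
4 ['top'] [ 0.414  -0.0177  1.5787] 0.065
4 ['top'] [ 0.414  -0.0177  1.5787] 0.065
```

View pics/c1.png

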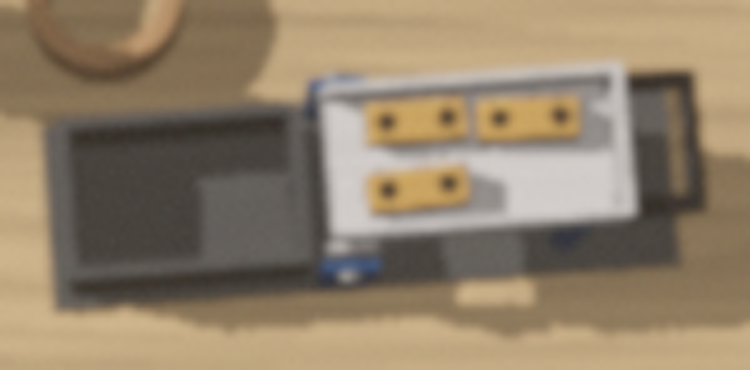

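View pics/c2.png

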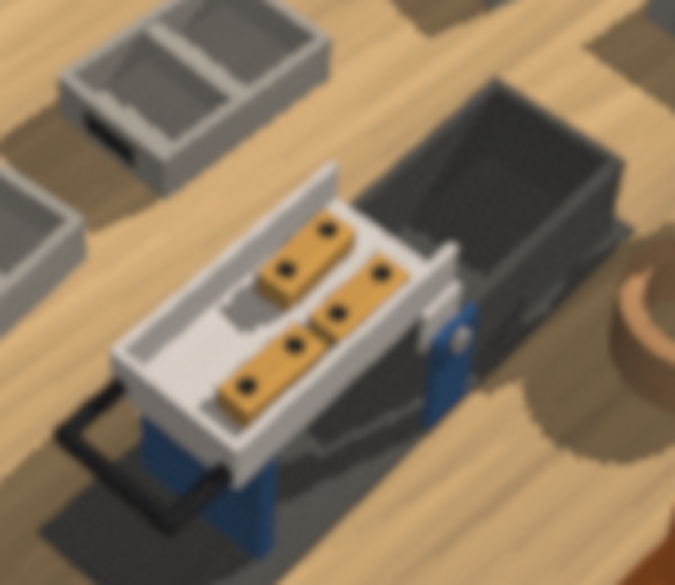

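Bin rim corners in the top crop: (47,122), (58,280), (303,103). The black handle's outer corners are at (692,73) and (704,208). Fitting the fixture pose from both views.

Run:
```python
from h import *
from scipy.optimize import least_squares
T=lambda u,v:(u/5+235-.4,v/5+118-.4); S=lambda u,v:(u/4.5+225-.4,v/4.5+205-.4)
# (cam,pix,local fn of d)
obs=[("top",T(47,122),lambda d:(d+.075,-.05,.076)),("top",T(58,280),lambda d:(d+.075,.05,.076)),
("top",T(692,73),lambda d:(-.213,-.038,.115)),("top",T(704,208),lambda d:(-.213,.038,.115)),
("scene",S(497,80),lambda d:(d+.075,.05,.076)),("scene",S(623,165),lambda d:(d+.075,-.05,.076)),
("scene",S(57,433),lambda d:(-.213,.038,.115)),("scene",S(170,530),lambda d:(-.213,-.038,.112))]
def res(p):
    c,s=np.cos(p[2]),np.sin(p[2]);r=[]
    for n,uv,f in obs:
        a,b,z=f(p[3]); r+=list(proj([[p[0]+c*a-s*b,p[1]+s*a+c*b,z]],n)[0]-uv)
    return r
r=least_squares(res,[.58,-.08,1.6,.09]);p=r.x
print(np.round(p,4),np.round(r.fun,1))
u=np.array([np.cos(p[2]),np.sin(p[2])]);print("handle",p[:2]-.207*u,"bin",p[:2]+p[3]*u)
for q,z,t in(("tilt_handle",.115,-.207),("tilt_hinge",.08,0),("bin_rim",.076,p[3])):
    for n in("top","scene"):
        w=p[:2]+t*u;print(q,n,spot_point(q,n)[0]["uv"],proj([[*w,z]],n)[0].round(1))
```

```text
[ 0.6382 -0.0763  1.6418  0.0944] [ 1.  -1.1  1.  -0.4 -0.8  0.7 -1.  -1.2 -0.4 -1.5  0.9 -1.5  0.1  0.9
 -1.4 -0.1]
handle [ 0.65288854 -0.28273686] bin [0.631491   0.01791951]
tilt_handle top [374.4, 144.8] [371.3 145.6]
tilt_handle scene [249.3, 307.6] [250.9 309.8]
tilt_hinge top [303.0, 153.3] [301.5 152.8]
tilt_hinge scene [309.9, 268.2] [308.9 265.7]
bin_rim top [271.6, 154.6] [270.6 155.2]
bin_rim scene [329.8, 246.9] [331.9 245.7]
```

Call:
arm_command(commands=[{"tz": -0.15,"twist": -0.04},{"tz": -0.3,"twist": -0.08},{"tz": -0.3,"twist": -0.098},{"tz": -0.3,"twist": -0.098},{"tz": -0.3,"twist": -0.098},{"tz": -0.3,"twist": -0.098},{"tz": -0.3,"twist": -0.098},{"tz": -0.3,"twist": -0.098}], claw=0.3)

```text
invalid input
```

```bash
cat >> h.py <<'E'
def to(x,y,z,yaw=None):
    """shift in shares along tool axes and twist from the present pose"""
    s=get_state();p=s["eef_pos"];w=s["ee_rot"][2]
    from scipy.spatial.transform import Rotation as Ro
    R=Ro.from_euler("xyz",s["ee_rot"]).as_matrix()
    d=R.T@(np.array([x,y,z])-p)/.25
    t=0 if yaw is None else -((yaw-w+np.pi)%(2*np.pi)-np.pi)/np.pi
    print("t",round(s["t"],1),"pos",p.round(4),"rot",s["ee_rot"].round(3),"w",round(s["width"],4),"-> tx ty tz",d.round(3),"twist",round(t,4),"F",s["force"].round(1))
E
python3 - <<'E'
from h import *
for q,h in(("spray_can",0),("oil_bottle",0),("mug",0),("tape_roll",0)):
    for n in("top","scene"):
        for d in spot_point(q,n)[:1]: print(q,n,ray(d["uv"],h,n).round(3),round(d["score"],2))
to(.653,-.283,.28,.071)
E
```

```text
spray_can top [0.511 0.422 0.   ] 0.65
spray_can scene [0.5  0.42 0.  ] 0.69
oil_bottle top [0.744 0.203 0.   ] 0.9
mug top [ 0.651 -0.435  0.   ] 0.9
mug scene [ 0.663 -0.426  0.   ] 0.91
tape_roll top [0.768 0.076 0.   ] 0.66
tape_roll scene [0.765 0.065 0.   ] 0.87
t 2.8 pos [0.1584 0.6561 0.2051] rot [ 3.142  0.    -0.237] w 0.0877 -> tx ty tz [ 2.805  3.187 -0.299] twist -0.098 F [0.3 0.7 0.1]
```

Call:
arm_command(commands=[{"tx": 0,"ty": 0,"tz": -0.15,"twist": -0.03},{"tx": 0,"ty": 0,"tz": -0.3,"twist": -0.06},{"tx": 0,"ty": 0,"tz": -0.3,"twist": -0.098},{"tx": 0,"ty": 0,"tz": -0.3,"twist": -0.098},{"tx": 0,"ty": 0,"tz": -0.3,"twist": -0.098},{"tx": 0,"ty": 0,"tz": -0.3,"twist": -0.098},{"tx": 0,"ty": 0,"tz": -0.3,"twist": -0.098},{"tx": 0,"ty": 0,"tz": -0.3,"twist": -0.098}], claw=0.3, grip_force=40)

```text
t: 3.47
eef_pos: [0.1583, 0.6558, 0.279]
ee_rot: [3.14, 0.0, 0.07]
force: [-0.3, -0.0, -0.8]
width: 0.0401
gripper_force: 0.0
```

Call:
arm_command(commands=[{"tx": 0.05,"ty": 0.12,"tz": 0,"twist": 0},{"tx": 0.11,"ty": 0.25,"tz": 0,"twist": 0},{"tx": 0.16,"ty": 0.37,"tz": 0,"twist": 0},{"tx": 0.21,"ty": 0.49,"tz": 0,"twist": 0},{"tx": 0.27,"ty": 0.61,"tz": 0,"twist": 0},{"tx": 0.32,"ty": 0.73,"tz": 0,"twist": 0},{"tx": 0.37,"ty": 0.85,"tz": 0,"twist": 0},{"tx": 0.427,"ty": 0.972,"tz": 0,"twist": 0}])

```text
t: 4.13
eef_pos: [0.2824, 0.4196, 0.2798]
ee_rot: [3.141, 0.0, 0.07]
force: [0.6, -0.6, -0.2]
width: 0.0264
gripper_force: 0.0
```

Call:
arm_command(commands=[{"tx": 0.05,"ty": 0.12,"tz": 0,"twist": 0},{"tx": 0.11,"ty": 0.25,"tz": 0,"twist": 0},{"tx": 0.16,"ty": 0.37,"tz": 0,"twist": 0},{"tx": 0.21,"ty": 0.49,"tz": 0,"twist": 0},{"tx": 0.27,"ty": 0.61,"tz": 0,"twist": 0},{"tx": 0.32,"ty": 0.73,"tz": 0,"twist": 0},{"tx": 0.37,"ty": 0.85,"tz": 0,"twist": 0},{"tx": 0.427,"ty": 0.972,"tz": 0,"twist": 0}])

```text
t: 4.8
eef_pos: [0.406, 0.1849, 0.2801]
ee_rot: [-3.141, -0.0, 0.07]
force: [1.2, 0.1, 0.3]
width: 0.0262
gripper_force: 0.0
```

Call:
arm_command(commands=[{"tx": 0.05,"ty": 0.12,"tz": 0,"twist": 0},{"tx": 0.11,"ty": 0.25,"tz": 0,"twist": 0},{"tx": 0.16,"ty": 0.37,"tz": 0,"twist": 0},{"tx": 0.21,"ty": 0.49,"tz": 0,"twist": 0},{"tx": 0.27,"ty": 0.61,"tz": 0,"twist": 0},{"tx": 0.32,"ty": 0.73,"tz": 0,"twist": 0},{"tx": 0.37,"ty": 0.85,"tz": 0,"twist": 0},{"tx": 0.427,"ty": 0.972,"tz": 0,"twist": 0}])

```text
t: 5.47
eef_pos: [0.5297, -0.05, 0.2799]
ee_rot: [-3.142, 0.0, 0.07]
force: [1.6, 1.9, -0.1]
width: 0.0263
gripper_force: 0.0
```

Call:
arm_command(commands=[{"tx": 0.05,"ty": 0.12,"tz": 0,"twist": 0},{"tx": 0.11,"ty": 0.25,"tz": 0,"twist": 0},{"tx": 0.16,"ty": 0.37,"tz": 0,"twist": 0},{"tx": 0.21,"ty": 0.49,"tz": 0,"twist": 0},{"tx": 0.27,"ty": 0.61,"tz": 0,"twist": 0},{"tx": 0.32,"ty": 0.73,"tz": 0,"twist": 0},{"tx": 0.427,"ty": 0.972,"tz": 0,"twist": 0},{"tx": 0.427,"ty": 0.972,"tz": 0,"twist": 0}])

```text
t: 6.13
eef_pos: [0.654, -0.2862, 0.2787]
ee_rot: [3.141, 0.002, 0.069]
force: [-0.2, 0.7, 0.9]
width: 0.0266
gripper_force: 0.0
```

Run:
```python
from h import *
to(.653,-.283,.15,.071)
f=grab_frame("scene"); 
c=f[180:340,190:350]; cv2.imwrite("pics/c3.png",cv2.resize(c[:,:,::-1],None,fx=3.5,fy=3.5,interpolation=cv2.INTER_CUBIC))
```

```text
t 6.1 pos [ 0.654  -0.2862  0.2787] rot [3.141e+00 2.000e-03 6.900e-02] w 0.0266 -> tx ty tz [-0.002 -0.013  0.515] twist -0.0006 F [-0.2  0.7  0.9]
```

Call:
arm_command(commands=[{"tx": 0,"ty": -0.005,"tz": 0.08,"twist": 0},{"tx": 0,"ty": -0.01,"tz": 0.16,"twist": 0},{"tx": 0,"ty": -0.01,"tz": 0.24,"twist": 0},{"tx": 0,"ty": -0.01,"tz": 0.32,"twist": 0},{"tx": 0,"ty": -0.01,"tz": 0.4,"twist": 0},{"tx": 0,"ty": -0.01,"tz": 0.48,"twist": 0},{"tx": 0,"ty": -0.01,"tz": 0.52,"twist": 0},{"tx": 0,"ty": -0.01,"tz": 0.52,"twist": 0}])

```text
t: 6.85
eef_pos: [0.6514, -0.28, 0.1467]
ee_rot: [-3.14, 0.005, 0.07]
force: [0.4, 0.0, -0.6]
width: 0.0261
gripper_force: 0.0
```

Run:
```python
from h import *
to(.653,-.283,.096,.071)
f=grab_frame("scene"); 
c=f[220:340,190:350]; cv2.imwrite("pics/c3.png",cv2.resize(c[:,:,::-1],None,fx=5,fy=5,interpolation=cv2.INTER_CUBIC))
```

```text
t 6.8 pos [ 0.6514 -0.28    0.1467] rot [-3.14   0.005  0.07 ] w 0.0261 -> tx ty tz [0.007 0.013 0.203] twist -0.0003 F [ 0.4  0.  -0.6]
```

View pics/c3.png

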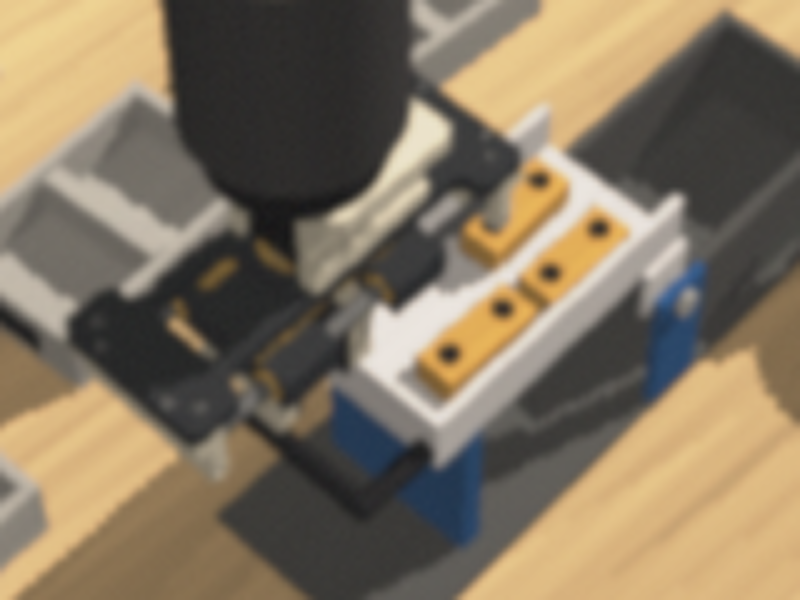

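Run:
```python
from h import *
s=get_state();p=s["eef_pos"];w=s["ee_rot"][2];ty=np.array([np.sin(w),-np.cos(w),0])
for a in(-.096,-.034,-.013,0,.013,.034,.096): print(a,((proj([p+a*ty],"scene")[0]-[190,220])*5).round())
print(((proj([p+.096*ty+[0,0,.066],p-.096*ty+[0,0,.066]],"scene")-[190,220])*5).round())
for b in(-.038,0,.038): print("bar",((proj([np.array([.6529-.0026*0,-.2827,.115])+b*np.array([np.cos(w),np.sin(w),0])],"scene")[0]-[190,220])*5).round())
```

```text
-0.096 [451. 276.]
-0.034 [358. 358.]
-0.013 [325. 387.]
0 [305. 405.]
0.013 [284. 423.]
0.034 [250. 453.]
0.096 [145. 545.]
[[132. 463.]
 [452. 189.]]
bar [246. 400.]
bar [304. 449.]
bar [364. 499.]
```

Call:
arm_command(commands=[{"tx": 0.004,"ty": 0.014,"tz": 0.03,"twist": 0},{"tx": 0.007,"ty": 0.015,"tz": 0.06,"twist": 0},{"tx": 0.007,"ty": 0.015,"tz": 0.09,"twist": 0},{"tx": 0.007,"ty": 0.015,"tz": 0.12,"twist": 0},{"tx": 0.007,"ty": 0.015,"tz": 0.15,"twist": 0},{"tx": 0.007,"ty": 0.015,"tz": 0.17,"twist": 0},{"tx": 0.007,"ty": 0.015,"tz": 0.19,"twist": 0},{"tx": 0.007,"ty": 0.015,"tz": 0.2,"twist": 0}])

```text
t: 7.57
eef_pos: [0.6548, -0.2841, 0.0992]
ee_rot: [-3.141, 0.001, 0.071]
force: [0.4, 0.1, -0.2]
width: 0.026
gripper_force: 0.0
```

Call:
arm_command(commands=[{"tx": 0,"ty": 0,"tz": 0,"twist": 0},{"tx": 0,"ty": 0,"tz": 0,"twist": 0},{"tx": 0,"ty": 0,"tz": 0,"twist": 0},{"tx": 0,"ty": 0,"tz": 0,"twist": 0},{"tx": 0,"ty": 0,"tz": 0,"twist": 0},{"tx": 0,"ty": 0,"tz": 0,"twist": 0},{"tx": 0,"ty": 0,"tz": 0,"twist": 0},{"tx": 0,"ty": 0,"tz": 0,"twist": 0}], claw=0)

```text
t: 8.23
eef_pos: [0.6552, -0.2842, 0.1003]
ee_rot: [3.142, -0.0, 0.071]
force: [0.8, 0.5, -0.1]
width: 0.0005
gripper_force: 0.0
```

Run:
```python
from h import *
to(.653,-.284,.096,.071); print(get_state()["gripper_force"],get_state()["moment"])
for th in (.1,.2,.3,.4,.5,.6,.7,.8,.9): print(th, np.round([( -.207*np.cos(th)+.035*np.sin(th)+.207)/.25,(.207*np.sin(th)+.035*np.cos(th)-.035)/.25],3))
```

```text
t 8.2 pos [ 0.6552 -0.2842  0.1003] rot [ 3.142 -0.     0.071] w 0.0005 -> tx ty tz [-0.009 -0.002  0.017] twist 0.0 F [ 0.8  0.5 -0.1]
0.0 [-0.03406626 -0.00161234  0.00996368]
0.1 [0.018 0.082]
0.2 [0.044 0.162]
0.3 [0.078 0.238]
0.4 [0.12  0.311]
0.5 [0.168 0.38 ]
0.6 [0.224 0.443]
0.7 [0.285 0.5  ]
0.8 [0.352 0.552]
0.9 [0.423 0.596]
```

Run:
```python
from h import *
f=grab_frame("scene");c=f[230:340,200:340]; a=cv2.resize(c[:,:,::-1],None,fx=4,fy=4,interpolation=cv2.INTER_CUBIC)
g=grab_frame("top");c=g[120:180,330:400]; b=cv2.resize(c[:,:,::-1],(230*1,440*1)[:1]+(197,),interpolation=cv2.INTER_CUBIC)
b=cv2.copyMakeBorder(b,0,440-197,0,0,cv2.BORDER_CONSTANT)
cv2.imwrite("pics/c4.png",np.hstack([a,b]))
s=get_state();p=s["eef_pos"]
print((proj([p],"scene")[0]-[200,230])*4,[ (d["uv"],d["score"]) for d in spot_point("tilt_handle","scene")])
```

```text
[204.95706787 337.08174176] [([250.8, 303.9], 0.56)]
```

View pics/c4.png

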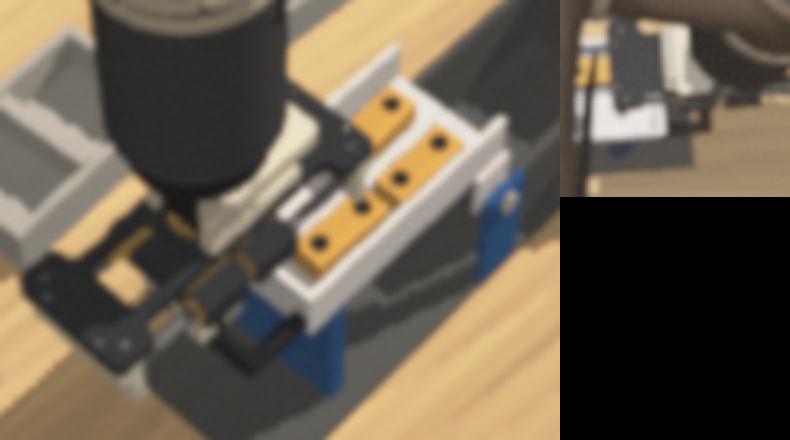

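Run:
```python
from h import *
f=grab_frame("scene");c=f[285:330,230:285].astype(float); a=np.clip(255*(c/255)**.6,0,255).astype(np.uint8)
a=cv2.resize(a[:,:,::-1],None,fx=14,fy=13,interpolation=cv2.INTER_CUBIC)
s=get_state();p=s["eef_pos"];print(p)
ty=np.array([np.sin(.071),-np.cos(.071),0])
def dot(P,col):
    u=(proj([P],"scene")[0]+.5-[230,285])*[14,13]; cv2.circle(a,tuple(int(v) for v in u),3,col,-1)
for k in range(4): dot(p+[0,0,.01*k],(0,0,255))
for b in np.linspace(-.038,.038,9): dot(np.array([.6535,-.2835,.115])+b*np.array([np.cos(.071),np.sin(.071),0]),(0,255,0))
cv2.imwrite("pics/c5.png",a)
```

```text
[ 0.65512207 -0.28421113  0.10012236]
```

View pics/c5.png

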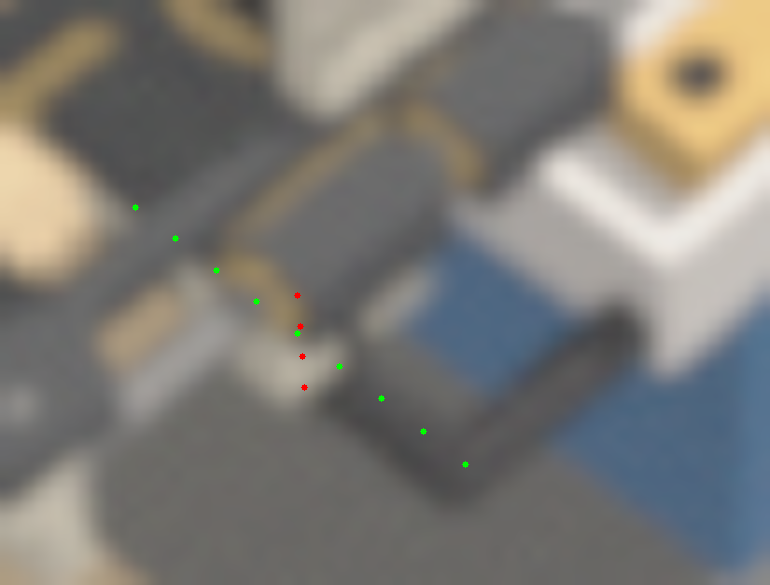

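Run:
```python
from h import *
T=lambda u,v:(u/5+235-.4,v/5+118-.4); S=lambda u,v:(u/4.5+225-.4,v/4.5+205-.4)
P={n:CAL[n]["camera_matrix"]@np.linalg.inv(CAL[n]["extrinsics"])[:3] for n in CAL}
for a,b in((T(692,73),S(170,530)),(T(704,208),S(57,433)),(T(47,122),S(623,165)),(T(58,280),S(497,80))):
    X=cv2.triangulatePoints(P["top"],P["scene"],np.array(a),np.array(b)).ravel();print((X[:3]/X[3]).round(4))
print(get_state()["width"],get_state()["q"])
```

```text
[ 0.6942 -0.2871  0.1163]
[ 0.6128 -0.2926  0.1168]
[0.6739 0.0991 0.0658]
[0.5763 0.0927 0.0671]
0.00041613865453654414 [-1.37402492e-01  4.93298627e-01 -2.36161574e-02  1.29723355e-07
 -1.05396045e+00  1.77924061e+00]
```

Call:
arm_command(commands=[{"tx": 0,"ty": -0.002,"tz": 0,"twist": 0},{"tx": 0,"ty": -0.004,"tz": 0,"twist": 0},{"tx": 0,"ty": -0.006,"tz": 0,"twist": 0},{"tx": 0,"ty": -0.008,"tz": 0,"twist": 0},{"tx": 0,"ty": -0.01,"tz": 0,"twist": 0},{"tx": 0,"ty": -0.012,"tz": 0,"twist": 0},{"tx": 0,"ty": -0.014,"tz": 0,"twist": 0},{"tx": 0,"ty": -0.016,"tz": 0,"twist": 0}])

```text
t: 9.1
eef_pos: [0.6549, -0.2802, 0.1002]
ee_rot: [3.142, 0.0, 0.071]
force: [-0.2, -0.2, 1.0]
width: 0.0006
gripper_force: 0.0
```

Call:
arm_command(commands=[{"tx": 0,"ty": 0.004,"tz": 0,"twist": 0},{"tx": 0,"ty": 0.008,"tz": 0,"twist": 0},{"tx": 0,"ty": 0.012,"tz": 0,"twist": 0},{"tx": 0,"ty": 0.016,"tz": 0,"twist": 0},{"tx": 0,"ty": 0.02,"tz": 0,"twist": 0},{"tx": 0,"ty": 0.024,"tz": 0,"twist": 0},{"tx": 0,"ty": 0.028,"tz": 0,"twist": 0},{"tx": 0,"ty": 0.032,"tz": 0,"twist": 0}])

```text
t: 9.77
eef_pos: [0.6554, -0.2883, 0.1001]
ee_rot: [-3.142, 0.0, 0.071]
force: [0.8, -0.4, 0.5]
width: 0.0004
gripper_force: 0.0
```

Call:
arm_command(commands=[{"tx": 0,"ty": -0.008,"tz": 0,"twist": 0},{"tx": 0,"ty": -0.016,"tz": 0,"twist": 0},{"tx": 0,"ty": -0.024,"tz": 0,"twist": 0},{"tx": 0,"ty": -0.032,"tz": 0,"twist": 0},{"tx": 0,"ty": -0.036,"tz": 0,"twist": 0},{"tx": 0,"ty": -0.04,"tz": 0,"twist": 0},{"tx": 0,"ty": -0.044,"tz": 0,"twist": 0},{"tx": 0,"ty": -0.048,"tz": 0,"twist": 0}])

```text
t: 10.43
eef_pos: [0.6546, -0.2761, 0.1002]
ee_rot: [-3.142, 0.0, 0.071]
force: [-0.0, -1.3, -0.1]
width: 0.0005
gripper_force: 0.0
```

Run:
```python
from h import *
s=get_state();p=s["eef_pos"];print(p,s["force"])
f=grab_frame("scene");c=f[285:330,230:285].astype(float); a=np.clip(255*(c/255)**.6,0,255).astype(np.uint8)
a=cv2.resize(a[:,:,::-1],None,fx=14,fy=13,interpolation=cv2.INTER_CUBIC)
cv2.imwrite("pics/c6.png",a)
```

```text
[ 0.65457585 -0.27610014  0.10015732] [-0.04016924 -1.27939409 -0.10819343]
```

View pics/c6.png

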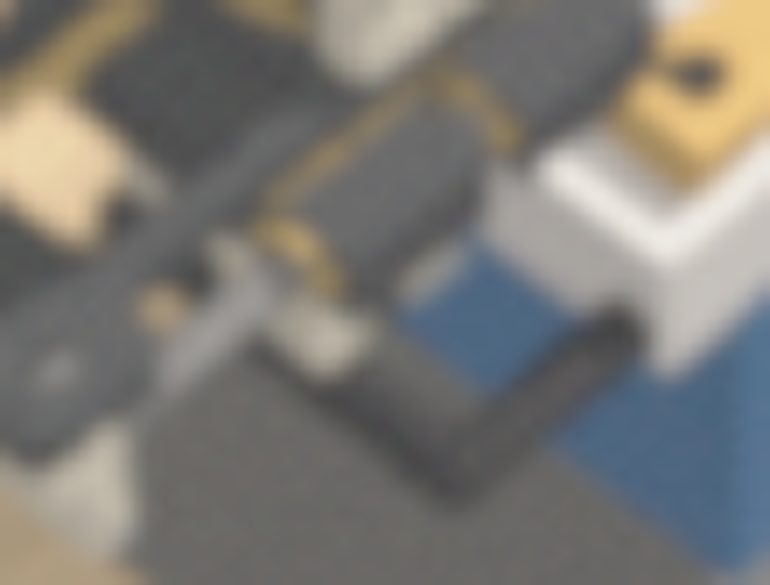

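Call:
arm_command(commands=[{"tx": 0,"ty": -0.003,"tz": 0,"twist": 0},{"tx": 0,"ty": -0.006,"tz": 0,"twist": 0},{"tx": 0,"ty": -0.009,"tz": 0,"twist": 0},{"tx": 0,"ty": -0.012,"tz": 0,"twist": 0},{"tx": 0,"ty": -0.015,"tz": 0,"twist": 0},{"tx": 0,"ty": -0.018,"tz": 0,"twist": 0},{"tx": 0,"ty": -0.021,"tz": 0,"twist": 0},{"tx": 0,"ty": -0.024,"tz": 0,"twist": 0}])

```text
t: 11.15
eef_pos: [0.6541, -0.2702, 0.1002]
ee_rot: [3.142, 0.0, 0.071]
force: [0.2, 0.4, -0.6]
width: 0.0004
gripper_force: 0.0
```

Call:
arm_command(commands=[{"tx": 0,"ty": 0.02,"tz": 0,"twist": 0},{"tx": 0,"ty": 0.04,"tz": 0,"twist": 0},{"tx": 0,"ty": 0.064,"tz": 0,"twist": 0},{"tx": 0,"ty": 0.064,"tz": 0.004,"twist": 0},{"tx": 0,"ty": 0.064,"tz": 0.008,"twist": 0},{"tx": 0,"ty": 0.064,"tz": 0.012,"twist": 0},{"tx": 0,"ty": 0.064,"tz": 0.016,"twist": 0},{"tx": 0,"ty": 0.064,"tz": 0.02,"twist": 0}])

```text
t: 11.82
eef_pos: [0.6557, -0.288, 0.0993]
ee_rot: [3.139, -0.002, 0.072]
force: [-8.8, 2.9, 26.8]
width: 0.0008
gripper_force: 13.0
```

Call:
arm_command(commands=[{"tx": 0,"ty": 0,"tz": -0.04,"twist": 0},{"tx": 0,"ty": 0.04,"tz": -0.04,"twist": 0},{"tx": 0,"ty": 0.08,"tz": -0.04,"twist": 0},{"tx": 0,"ty": 0.08,"tz": -0.03,"twist": 0},{"tx": 0,"ty": 0.08,"tz": -0.02,"twist": 0},{"tx": 0,"ty": 0.08,"tz": -0.01,"twist": 0},{"tx": 0,"ty": 0.08,"tz": 0,"twist": 0},{"tx": 0,"ty": 0.08,"tz": 0.01,"twist": 0}])

```text
t: 12.48
eef_pos: [0.6572, -0.3071, 0.0934]
ee_rot: [3.14, -0.001, 0.072]
force: [-1.8, -4.3, 9.1]
width: 0.0005
gripper_force: 4.4
```

Run:
```python
from h import *
s=get_state();p=s["eef_pos"];print(p,s["force"])
f=grab_frame("scene");c=f[225:335,195:335].astype(float); a=np.clip(255*(c/255)**.6,0,255).astype(np.uint8)
a=cv2.resize(a[:,:,::-1],None,fx=5.5,fy=5.4,interpolation=cv2.INTER_CUBIC)
u=(proj([p],"scene")[0]+.5-[195,225])*[5.5,5.4]; cv2.circle(a,tuple(int(v) for v in u),3,(0,0,255),-1)
cv2.imwrite("pics/c7.png",a)
```

```text
[ 0.65719121 -0.30714227  0.09339382] [-1.80231714 -4.34151876  9.06425763]
```

View pics/c7.png

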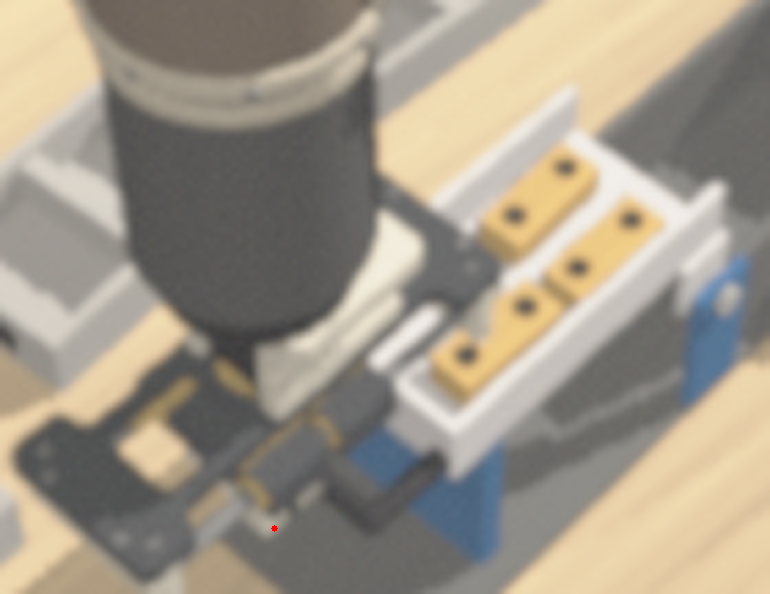

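Call:
arm_command(commands=[{"tx": 0,"ty": 0,"tz": -0.06,"twist": 0},{"tx": 0,"ty": 0,"tz": -0.13,"twist": 0},{"tx": -0.01,"ty": -0.05,"tz": -0.13,"twist": 0},{"tx": -0.01,"ty": -0.1,"tz": -0.13,"twist": 0},{"tx": -0.01,"ty": -0.1,"tz": -0.13,"twist": 0},{"tx": -0.01,"ty": -0.1,"tz": -0.13,"twist": 0},{"tx": -0.01,"ty": -0.1,"tz": -0.13,"twist": 0},{"tx": -0.01,"ty": -0.1,"tz": -0.13,"twist": 0}], claw=0.32)

```text
t: 13.2
eef_pos: [0.6523, -0.2812, 0.1245]
ee_rot: [-3.141, 0.001, 0.071]
force: [-1.4, -0.4, -0.1]
width: 0.0279
gripper_force: 0.0
```

Call:
arm_command(commands=[{"tx": 0,"ty": 0,"tz": 0.02,"twist": 0},{"tx": 0,"ty": 0,"tz": 0.04,"twist": 0},{"tx": 0,"ty": 0,"tz": 0.06,"twist": 0},{"tx": 0,"ty": 0,"tz": 0.08,"twist": 0},{"tx": 0,"ty": 0,"tz": 0.1,"twist": 0},{"tx": 0,"ty": 0,"tz": 0.115,"twist": 0},{"tx": 0,"ty": 0,"tz": 0.125,"twist": 0},{"tx": 0,"ty": 0,"tz": 0.13,"twist": 0}])

```text
t: 13.87
eef_pos: [0.6522, -0.2814, 0.092]
ee_rot: [-3.141, 0.001, 0.071]
force: [0.6, -0.3, -0.4]
width: 0.0281
gripper_force: 0.0
```

Free so far; going deeper.

Call:
arm_command(commands=[{"tx": 0,"ty": 0,"tz": 0.01,"twist": 0},{"tx": 0,"ty": 0,"tz": 0.02,"twist": 0},{"tx": 0,"ty": 0,"tz": 0.03,"twist": 0},{"tx": 0,"ty": 0,"tz": 0.04,"twist": 0},{"tx": 0,"ty": 0,"tz": 0.05,"twist": 0},{"tx": 0,"ty": 0,"tz": 0.06,"twist": 0},{"tx": 0,"ty": 0,"tz": 0.06,"twist": 0},{"tx": 0,"ty": 0,"tz": 0.06,"twist": 0}])

```text
t: 14.53
eef_pos: [0.6523, -0.2814, 0.0774]
ee_rot: [-3.142, 0.0, 0.071]
force: [-0.1, 0.5, 0.0]
width: 0.0279
gripper_force: 0.0
```

Call:
arm_command(commands=[{"tx": 0,"ty": 0,"tz": 0,"twist": 0},{"tx": 0,"ty": 0,"tz": 0,"twist": 0},{"tx": 0,"ty": 0,"tz": 0,"twist": 0},{"tx": 0,"ty": 0,"tz": 0,"twist": 0},{"tx": 0,"ty": 0,"tz": 0,"twist": 0},{"tx": 0,"ty": 0,"tz": 0,"twist": 0},{"tx": 0,"ty": 0,"tz": 0,"twist": 0},{"tx": 0,"ty": 0,"tz": 0,"twist": 0}], claw=0)

```text
t: 15.2
eef_pos: [0.6531, -0.2868, 0.0796]
ee_rot: [3.135, -0.002, 0.07]
force: [-0.0, -20.5, 1.3]
width: 0.0109
gripper_force: 40.0
```

Call:
arm_command(commands=[{"tx": 0,"ty": 0.008,"tz": 0,"twist": 0},{"tx": 0,"ty": 0.016,"tz": -0.01,"twist": 0},{"tx": 0,"ty": 0.02,"tz": -0.03,"twist": 0},{"tx": 0,"ty": 0.018,"tz": -0.05,"twist": 0},{"tx": 0,"ty": 0.012,"tz": -0.075,"twist": 0},{"tx": 0,"ty": 0.005,"tz": -0.1,"twist": 0},{"tx": 0,"ty": -0.004,"tz": -0.122,"twist": 0},{"tx": 0,"ty": -0.008,"tz": -0.135,"twist": 0}])

```text
t: 15.87
eef_pos: [0.6523, -0.2786, 0.1122]
ee_rot: [-3.141, -0.0, 0.072]
force: [2.5, 3.6, -5.7]
width: 0.0103
gripper_force: 40.0
```

Run:
```python
from h import *
to(.653,-.288,.0775,.071)
f=grab_frame("scene");c=f[205:335,195:375]
cv2.imwrite("pics/c8.png",cv2.resize(c[:,:,::-1],None,fx=4,fy=4,interpolation=cv2.INTER_CUBIC))
```

```text
t 15.9 pos [ 0.6523 -0.2786  0.1122] rot [-3.141 -0.     0.072] w 0.0103 -> tx ty tz [0.    0.038 0.139] twist 0.0002 F [ 2.5  3.6 -5.7]
```

View pics/c8.png

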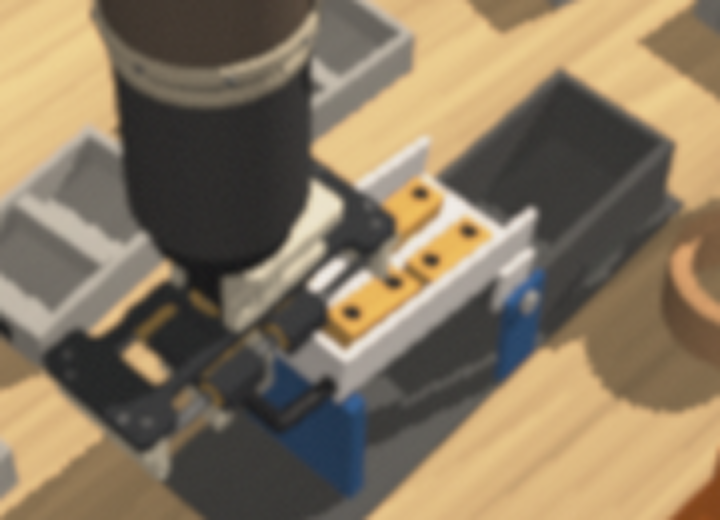

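Call:
arm_command(commands=[{"tx": 0,"ty": -0.009,"tz": -0.029,"twist": 0},{"tx": 0,"ty": -0.021,"tz": -0.056,"twist": 0},{"tx": 0,"ty": -0.033,"tz": -0.083,"twist": 0},{"tx": 0,"ty": -0.045,"tz": -0.109,"twist": 0},{"tx": 0,"ty": -0.06,"tz": -0.134,"twist": 0},{"tx": 0,"ty": -0.075,"tz": -0.159,"twist": 0},{"tx": 0,"ty": -0.091,"tz": -0.184,"twist": 0},{"tx": 0,"ty": -0.107,"tz": -0.209,"twist": 0}])

```text
t: 16.58
eef_pos: [0.6502, -0.253, 0.1646]
ee_rot: [3.141, 0.0, 0.071]
force: [0.4, -0.7, -4.3]
width: 0.0107
gripper_force: 40.0
```

```bash
cat >> h.py <<'E'
def brass():
    f=grab_frame("top");h=cv2.cvtColor(f,cv2.COLOR_RGB2HSV);m=cv2.inRange(h,(15,110,130),(30,255,255))
    g=grab_frame("scene");h=cv2.cvtColor(g,cv2.COLOR_RGB2HSV);m2=cv2.inRange(h,(15,110,110),(30,255,255))
    for n,m,r in(("top",m,(235,120,385,190)),("scene",m2,(225,190,375,330))):
        k=np.zeros_like(m);k[r[1]:r[3],r[0]:r[2]]=m[r[1]:r[3],r[0]:r[2]]
        _,_,s,c=cv2.connectedComponentsWithStats(k);print(n,[(s[i,4],c[i].round().tolist()) for i in range(1,len(s)) if s[i,4]>15])
E
python3 - <<'E'
from h import *
to(.653,-.288,.0775,.071);brass()
E
```

```text
t 16.6 pos [ 0.6502 -0.253   0.1646] rot [3.141 0.    0.071] w 0.0107 -> tx ty tz [0.001 0.14  0.349] twist -0.0 F [ 0.4 -0.7 -4.3]
top [(np.int32(71), [331.0, 140.0])]
scene [(np.int32(421), [300.0, 260.0]), (np.int32(17), [371.0, 259.0]), (np.int32(23), [364.0, 268.0]), (np.int32(39), [371.0, 275.0]), (np.int32(27), [371.0, 323.0])]
```

Grip is steady; continuing to 0.7 rad.

Call:
arm_command(commands=[{"tx": 0,"ty": -0.015,"tz": -0.02,"twist": 0},{"tx": 0,"ty": -0.031,"tz": -0.042,"twist": 0},{"tx": 0,"ty": -0.049,"tz": -0.062,"twist": 0},{"tx": 0,"ty": -0.066,"tz": -0.081,"twist": 0},{"tx": 0,"ty": -0.084,"tz": -0.1,"twist": 0},{"tx": 0,"ty": -0.103,"tz": -0.119,"twist": 0},{"tx": 0,"ty": -0.122,"tz": -0.137,"twist": 0},{"tx": 0,"ty": -0.142,"tz": -0.154,"twist": 0}])

```text
t: 17.35
eef_pos: [0.6478, -0.2188, 0.2044]
ee_rot: [3.139, -0.001, 0.071]
force: [-3.2, -7.4, 3.1]
width: 0.0104
gripper_force: 40.0
```

Run:
```python
from h import *
to(.653,-.288,.0775,.071);brass()
```

```text
t 17.4 pos [ 0.6478 -0.2188  0.2044] rot [ 3.139e+00 -1.000e-03  7.100e-02] w 0.0104 -> tx ty tz [0.001 0.276 0.508] twist -0.0001 F [-3.2 -7.4  3.1]
top []
scene [(np.int32(92), [318.0, 253.0]), (np.int32(27), [365.0, 264.0]), (np.int32(18), [332.0, 264.0]), (np.int32(34), [369.0, 277.0]), (np.int32(30), [370.0, 324.0])]
```

Call:
arm_command(commands=[{"tx": 0,"ty": -0.015,"tz": -0.012,"twist": 0},{"tx": 0,"ty": -0.03,"tz": -0.024,"twist": 0},{"tx": 0,"ty": -0.045,"tz": -0.035,"twist": 0},{"tx": 0,"ty": -0.06,"tz": -0.046,"twist": 0},{"tx": 0,"ty": -0.076,"tz": -0.057,"twist": 0},{"tx": 0,"ty": -0.091,"tz": -0.067,"twist": 0},{"tx": 0,"ty": -0.107,"tz": -0.077,"twist": 0},{"tx": 0,"ty": -0.123,"tz": -0.087,"twist": 0}])

```text
t: 18.12
eef_pos: [0.6459, -0.1885, 0.227]
ee_rot: [3.138, -0.002, 0.071]
force: [-3.8, -7.5, 6.5]
width: 0.0108
gripper_force: 40.0
```

Run:
```python
from h import *
to(.653,-.288,.0775,.071);brass()
f=grab_frame("scene");c=f[190:330,225:375]
a=cv2.resize(c[:,:,::-1],None,fx=3,fy=3,interpolation=cv2.INTER_CUBIC)
f=grab_frame("top");c=f[120:190,240:340];b=cv2.resize(c[:,:,::-1],(342,240),interpolation=cv2.INTER_CUBIC)
cv2.imwrite("pics/c9.png",np.hstack([a,cv2.copyMakeBorder(b,0,180,0,0,cv2.BORDER_CONSTANT)]))
```

```text
t 18.1 pos [ 0.6459 -0.1885  0.227 ] rot [ 3.138e+00 -2.000e-03  7.100e-02] w 0.0108 -> tx ty tz [-0.001  0.397  0.6  ] twist -0.0001 F [-3.8 -7.5  6.5]
top [(np.int32(23), [252.0, 153.0])]
scene [(np.int32(272), [336.0, 251.0]), (np.int32(39), [365.0, 265.0]), (np.int32(46), [370.0, 278.0]), (np.int32(29), [370.0, 324.0])]
```

View pics/c9.png

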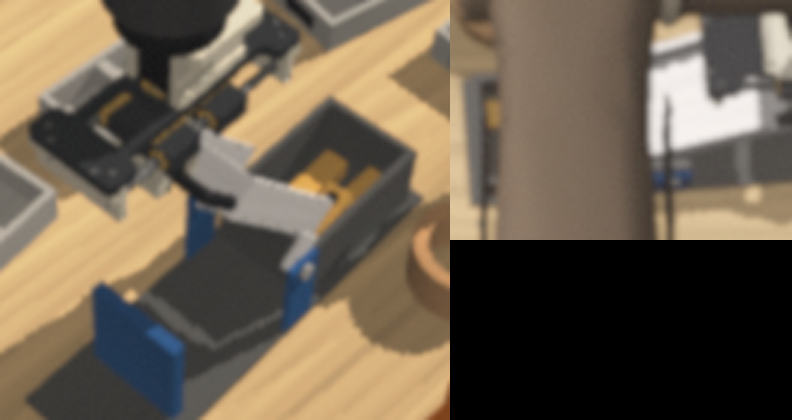

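Call:
arm_command(commands=[{"tx": 0,"ty": 0,"tz": 0,"twist": 0},{"tx": 0,"ty": 0,"tz": 0,"twist": 0},{"tx": 0,"ty": 0,"tz": 0,"twist": 0},{"tx": 0,"ty": 0,"tz": 0,"twist": 0},{"tx": 0,"ty": 0,"tz": 0,"twist": 0},{"tx": 0,"ty": 0,"tz": 0,"twist": 0},{"tx": 0,"ty": 0,"tz": 0,"twist": 0},{"tx": 0,"ty": 0,"tz": 0,"twist": 0}])

```text
t: 18.98
eef_pos: [0.6459, -0.1885, 0.227]
ee_rot: [3.138, -0.002, 0.071]
force: [-3.3, -7.4, 6.5]
width: 0.0111
gripper_force: 40.0
```

Run:
```python
from h import *
to(.653,-.288,.0775,.071);brass()
```

```text
t 19.0 pos [ 0.6459 -0.1885  0.227 ] rot [ 3.138e+00 -2.000e-03  7.100e-02] w 0.0111 -> tx ty tz [-0.001  0.397  0.599] twist 0.0 F [-3.3 -7.4  6.5]
top [(np.int32(23), [252.0, 153.0])]
scene [(np.int32(275), [336.0, 251.0]), (np.int32(33), [366.0, 264.0]), (np.int32(61), [370.0, 275.0]), (np.int32(30), [370.0, 324.0])]
```

Call:
arm_command(commands=[{"tx": 0,"ty": 0.016,"tz": 0.01,"twist": 0},{"tx": 0,"ty": 0.032,"tz": 0.02,"twist": 0},{"tx": 0,"ty": 0.047,"tz": 0.03,"twist": 0},{"tx": 0,"ty": 0.063,"tz": 0.041,"twist": 0},{"tx": 0,"ty": 0.078,"tz": 0.052,"twist": 0},{"tx": 0,"ty": 0.093,"tz": 0.063,"twist": 0},{"tx": 0,"ty": 0.108,"tz": 0.075,"twist": 0},{"tx": 0,"ty": 0.123,"tz": 0.087,"twist": 0}])

```text
t: 19.75
eef_pos: [0.6481, -0.2186, 0.2047]
ee_rot: [3.14, -0.002, 0.071]
force: [-3.3, -3.7, 4.4]
width: 0.0113
gripper_force: 40.0
```

Call:
arm_command(commands=[{"tx": 0,"ty": 0.02,"tz": 0.017,"twist": 0},{"tx": 0,"ty": 0.039,"tz": 0.035,"twist": 0},{"tx": 0,"ty": 0.058,"tz": 0.054,"twist": 0},{"tx": 0,"ty": 0.076,"tz": 0.073,"twist": 0},{"tx": 0,"ty": 0.093,"tz": 0.092,"twist": 0},{"tx": 0,"ty": 0.111,"tz": 0.112,"twist": 0},{"tx": 0,"ty": 0.127,"tz": 0.134,"twist": 0},{"tx": 0,"ty": 0.142,"tz": 0.154,"twist": 0}])

```text
t: 20.42
eef_pos: [0.6505, -0.2535, 0.1638]
ee_rot: [3.141, -0.001, 0.071]
force: [-1.7, -3.2, 2.0]
width: 0.0106
gripper_force: 40.0
```

Run:
```python
from h import *
to(.653,-.288,.0775,.071);brass()
```

```text
t 20.4 pos [ 0.6505 -0.2535  0.1638] rot [ 3.141e+00 -1.000e-03  7.100e-02] w 0.0106 -> tx ty tz [-0.     0.138  0.345] twist -0.0 F [-1.7 -3.2  2. ]
top [(np.int32(229), [265.0, 152.0]), (np.int32(159), [265.0, 164.0])]
scene [(np.int32(345), [334.0, 252.0]), (np.int32(42), [366.0, 265.0]), (np.int32(53), [370.0, 276.0]), (np.int32(27), [371.0, 323.0])]
```

Call:
arm_command(commands=[{"tx": 0,"ty": 0.016,"tz": 0.025,"twist": 0},{"tx": 0,"ty": 0.032,"tz": 0.05,"twist": 0},{"tx": 0,"ty": 0.047,"tz": 0.075,"twist": 0},{"tx": 0,"ty": 0.062,"tz": 0.1,"twist": 0},{"tx": 0,"ty": 0.074,"tz": 0.126,"twist": 0},{"tx": 0,"ty": 0.086,"tz": 0.153,"twist": 0},{"tx": 0,"ty": 0.098,"tz": 0.18,"twist": 0},{"tx": 0,"ty": 0.107,"tz": 0.209,"twist": 0}])

```text
t: 21.18
eef_pos: [0.6523, -0.2792, 0.1104]
ee_rot: [-3.141, 0.0, 0.071]
force: [-1.2, -0.5, 0.3]
width: 0.0111
gripper_force: 40.0
```

Call:
arm_command(commands=[{"tx": 0,"ty": 0.006,"tz": 0.015,"twist": 0},{"tx": 0,"ty": 0.014,"tz": 0.035,"twist": 0},{"tx": 0,"ty": 0.02,"tz": 0.057,"twist": 0},{"tx": 0,"ty": 0.026,"tz": 0.08,"twist": 0},{"tx": 0,"ty": 0.03,"tz": 0.096,"twist": 0},{"tx": 0,"ty": 0.033,"tz": 0.11,"twist": 0},{"tx": 0,"ty": 0.035,"tz": 0.118,"twist": 0},{"tx": 0,"ty": 0.036,"tz": 0.124,"twist": 0}])

```text
t: 21.85
eef_pos: [0.6528, -0.2872, 0.0795]
ee_rot: [-3.14, 0.001, 0.071]
force: [-2.4, 10.2, 10.3]
width: 0.0109
gripper_force: 40.0
```

Run:
```python
from h import *
to(.653,-.288,.0775,.071);brass()
```

```text
t 21.9 pos [ 0.6528 -0.2872  0.0795] rot [-3.14e+00  1.00e-03  7.10e-02] w 0.0109 -> tx ty tz [0.    0.003 0.008] twist 0.0001 F [-2.4 10.2 10.3]
top [(np.int32(268), [268.0, 152.0]), (np.int32(161), [265.0, 164.0])]
scene [(np.int32(389), [334.0, 253.0]), (np.int32(97), [369.0, 269.0]), (np.int32(29), [370.0, 324.0])]
```

Call:
arm_command(commands=[{"tx": 0,"ty": 0,"tz": 0,"twist": 0},{"tx": 0,"ty": 0,"tz": 0,"twist": 0},{"tx": 0,"ty": 0,"tz": 0,"twist": 0},{"tx": 0,"ty": 0,"tz": 0,"twist": 0},{"tx": 0,"ty": 0,"tz": -0.03,"twist": 0},{"tx": 0,"ty": 0,"tz": -0.08,"twist": 0},{"tx": 0,"ty": 0,"tz": -0.14,"twist": 0},{"tx": 0,"ty": 0,"tz": -0.2,"twist": 0}], claw=0.32)

```text
t: 22.62
eef_pos: [0.6531, -0.2887, 0.1323]
ee_rot: [3.141, -0.001, 0.071]
force: [-0.3, -0.0, 0.1]
width: 0.0283
gripper_force: 0.0
```

Call:
arm_command(commands=[{"tx": -0.1,"ty": 0,"tz": -0.1,"twist": 0},{"tx": -0.2,"ty": 0.05,"tz": -0.2,"twist": 0},{"tx": -0.3,"ty": 0.1,"tz": -0.3,"twist": 0},{"tx": -0.4,"ty": 0.2,"tz": -0.4,"twist": 0},{"tx": -0.5,"ty": 0.3,"tz": -0.4,"twist": 0},{"tx": -0.55,"ty": 0.4,"tz": -0.4,"twist": 0},{"tx": -0.55,"ty": 0.5,"tz": -0.4,"twist": 0},{"tx": -0.55,"ty": 0.5,"tz": -0.4,"twist": 0}], claw=0.55)

```text
t: 23.28
eef_pos: [0.5237, -0.4268, 0.2323]
ee_rot: [3.139, -0.001, 0.068]
force: [0.2, 0.7, -0.6]
width: 0.048
gripper_force: 0.0
```

```bash
cat >> h.py <<'E'
def find(uvs):
    """{name: top pixel}; fit each tray from both cameras"""
    f={n:grab_frame(n) for n in("top","scene")}
    g={n:[d["region"] for i in range(5) for d in regions_of(f"tray{i}_c",n)] for n in f}
    for i,uv in uvs.items():
        X=ray(uv,.03,"top"); S=proj([[X[0],X[1],.02]],"scene")[0]; m={}
        for n,u in(("top",uv),("scene",S)):
            for r in g[n]:
                if 900<r.sum()<3300 and np.hypot(*(np.argwhere(r).mean(0)[::-1]-u))<20: m[n]=main_part(r);break
        for k in ["top"],["scene"],list(m):
            mm={n:m[n] for n in k if n in m}
            if mm: p,e=fit(mm,[X[0],X[1],1.571]); print(i,k,np.round(p,4),round(e,3))
    return f
E
python3 - <<'E'
from h import *
to(.4985,-.443,.2,.087);brass()
f=find({3:(419,200),0:(352,223),4:(282,228)})
a=cv2.resize(f["top"][110:260,230:460][:,:,::-1],None,fx=3.4,fy=3.4,interpolation=cv2.INTER_CUBIC)
cv2.imwrite("pics/c10.png",a)
E
```

```text
t 23.3 pos [ 0.5237 -0.4268  0.2323] rot [ 3.139e+00 -1.000e-03  6.800e-02] w 0.048 -> tx ty tz [-0.105  0.057  0.129] twist -0.006 F [ 0.2  0.7 -0.6]
top [(np.int32(263), [268.0, 152.0]), (np.int32(159), [265.0, 164.0])]
scene [(np.int32(382), [334.0, 253.0]), (np.int32(25), [365.0, 269.0]), (np.int32(42), [370.0, 276.0]), (np.int32(34), [370.0, 323.0])]
3 ['scene'] [ 0.4997 -0.442   1.68  ] 0.05
3 ['scene'] [ 0.4997 -0.442   1.68  ] 0.05
0 ['scene'] [ 0.4271 -0.2326  1.7207] 0.049
0 ['scene'] [ 0.4271 -0.2326  1.7207] 0.049
4 ['top'] [ 0.4127 -0.017   1.5847] 0.065
4 ['scene'] [ 0.4135 -0.0134  1.5747] 0.044
4 ['top', 'scene'] [ 0.4143 -0.0162  1.5849] 0.06
```

View pics/c10.png

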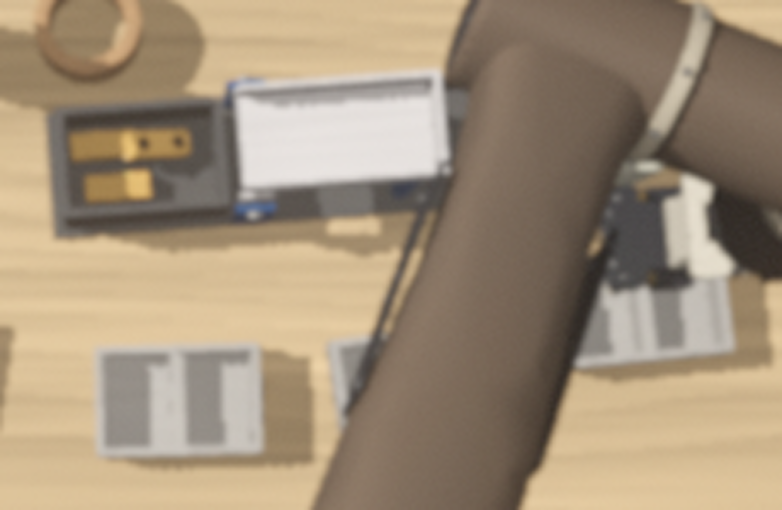

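```bash
cat > binfit.py <<'E'
from h import *
from scipy.optimize import least_squares
from scipy.ndimage import map_coordinates,gaussian_filter
I={n:gaussian_filter(grab_frame(n).mean(2),.7) for n in("top","scene")}
H=.076;L,W=.15,.10
def loc(p,a,b):
    c,s=np.cos(p[2]),np.sin(p[2]);return np.array([p[0]+c*a-s*b,p[1]+s*a+c*b,H])
# edges: cam, fixed coord fn(t), outward (a,b)
E=[("top",lambda t:(L/2,t*W*.4),(1,0)),("top",lambda t:(t*L*.4+.005,-W/2),(0,-1)),
   ("scene",lambda t:(L/2,t*W*.4),(1,0)),("scene",lambda t:(t*L*.3+.02,W/2),(0,1))]
p=np.array([.6315,.018,1.6418])
for it in range(4):
    obs=[]
    for k,(n,f,o) in enumerate(E):
        r=.012 if it==0 else .007; d=np.arange(-r,r,.0003)
        for t in np.linspace(-1,1,15):
            a,b=f(t);P=np.array([loc(p,a+o[0]*e,b+o[1]*e) for e in d]);uv=proj(P,n)
            v=map_coordinates(I[n],[uv[:,1],uv[:,0]],order=1);g=np.gradient(v)
            j=np.argmax(g)
            if g[j]>.15: obs.append((k,a+o[0]*d[j],b+o[1]*d[j],o))
    W0=[loc(p,a,b) for k,a,b,o in obs]
    def res(q):
        c,s=np.cos(q[2]),np.sin(q[2]);R=[]
        for X,(k,a,b,o) in zip(W0,obs):
            dx,dy=X[0]-q[0],X[1]-q[1];u,v=c*dx+s*dy,-s*dx+c*dy
            R.append((u-L/2) if o[0] else (v*o[1]-W/2))
        return np.array(R)*1000
    r=least_squares(res,p,loss="soft_l1");p=r.x
R=res(p);K=np.array([o[0] for o in obs])
print("bin",p.round(4),[(int((K==k).sum()),R[K==k].mean().round(1),R[K==k].std().round(1)) for k in range(4)])
E
python3 binfit.py
```

```text
bin [0.6292 0.0197 1.5947] [(15, np.float64(4.7), np.float64(1.4)), (15, np.float64(-5.4), np.float64(3.0)), (15, np.float64(-4.8), np.float64(1.5)), (15, np.float64(-2.9), np.float64(1.6))]
```

Call:
arm_command(commands=[{"tx": -0.05,"ty": 0.03,"tz": 0.0,"twist": -0.01},{"tx": -0.105,"ty": 0.057,"tz": 0.1,"twist": -0.01},{"tx": -0.105,"ty": 0.057,"tz": 0.22,"twist": -0.01},{"tx": -0.105,"ty": 0.057,"tz": 0.34,"twist": -0.01},{"tx": -0.105,"ty": 0.057,"tz": 0.46,"twist": -0.01},{"tx": -0.105,"ty": 0.057,"tz": 0.58,"twist": -0.01},{"tx": -0.105,"ty": 0.057,"tz": 0.68,"twist": -0.01},{"tx": -0.105,"ty": 0.057,"tz": 0.69,"twist": -0.01}])

```text
t: 24.75
eef_pos: [0.4965, -0.4371, 0.0525]
ee_rot: [-3.136, 0.006, 0.101]
force: [-0.8, 0.5, -1.5]
width: 0.048
gripper_force: 0.0
```

Call:
arm_command(commands=[{"tx": 0,"ty": 0,"tz": 0.03,"twist": 0},{"tx": 0,"ty": 0,"tz": 0.06,"twist": 0},{"tx": 0,"ty": 0,"tz": 0.09,"twist": 0},{"tx": 0,"ty": 0,"tz": 0.12,"twist": 0},{"tx": 0,"ty": 0,"tz": 0.14,"twist": 0},{"tx": 0,"ty": 0,"tz": 0.16,"twist": 0},{"tx": 0,"ty": 0,"tz": 0.17,"twist": 0},{"tx": 0,"ty": 0,"tz": 0.18,"twist": 0}])

```text
t: 25.42
eef_pos: [0.4996, -0.439, 0.0128]
ee_rot: [3.141, -0.0, 0.103]
force: [0.1, -0.4, 0.5]
width: 0.0482
gripper_force: 0.0
```

Call:
arm_command(commands=[{"tx": 0,"ty": 0,"tz": 0.004,"twist": 0},{"tx": 0,"ty": 0,"tz": 0.008,"twist": 0},{"tx": 0,"ty": 0,"tz": 0.012,"twist": 0},{"tx": 0,"ty": 0,"tz": 0.016,"twist": 0},{"tx": 0,"ty": 0,"tz": 0.02,"twist": 0},{"tx": 0,"ty": 0,"tz": 0.024,"twist": 0},{"tx": 0,"ty": 0,"tz": 0.028,"twist": 0},{"tx": 0,"ty": 0,"tz": 0.032,"twist": 0}])

```text
t: 26.08
eef_pos: [0.4995, -0.4389, 0.0049]
ee_rot: [3.142, -0.0, 0.103]
force: [0.2, -0.2, -0.1]
width: 0.0481
gripper_force: 0.0
```

Call:
arm_command(commands=[{"tx": 0,"ty": 0,"tz": 0.005,"twist": 0},{"tx": 0,"ty": 0,"tz": 0.01,"twist": 0},{"tx": 0,"ty": 0,"tz": 0.015,"twist": 0},{"tx": 0,"ty": 0,"tz": 0.02,"twist": 0},{"tx": 0,"ty": 0,"tz": 0.025,"twist": 0},{"tx": 0,"ty": 0,"tz": 0.03,"twist": 0},{"tx": 0,"ty": 0,"tz": 0.035,"twist": 0},{"tx": 0,"ty": 0,"tz": 0.04,"twist": 0}])

```text
t: 26.75
eef_pos: [0.4995, -0.4389, -0.0052]
ee_rot: [3.142, -0.0, 0.102]
force: [1.0, 0.8, 0.0]
width: 0.0484
gripper_force: 0.0
```

Call:
arm_command(commands=[{"tx": 0,"ty": 0,"tz": 0,"twist": 0},{"tx": 0,"ty": 0,"tz": 0,"twist": 0},{"tx": 0,"ty": 0,"tz": 0,"twist": 0},{"tx": 0,"ty": 0,"tz": 0,"twist": 0},{"tx": 0,"ty": 0,"tz": 0,"twist": 0},{"tx": 0,"ty": 0,"tz": 0,"twist": 0},{"tx": 0,"ty": 0,"tz": 0,"twist": 0},{"tx": 0,"ty": 0,"tz": 0,"twist": 0}], claw=0, grip_force=50)

```text
t: 27.42
eef_pos: [0.4996, -0.4391, -0.0049]
ee_rot: [3.141, -0.0, 0.103]
force: [-0.7, -1.6, -0.6]
width: 0.0116
gripper_force: 50.0
```

Call:
arm_command(commands=[{"tx": 0,"ty": 0,"tz": 0,"twist": 0},{"tx": 0,"ty": 0,"tz": 0,"twist": 0},{"tx": 0,"ty": 0,"tz": 0.005,"twist": 0},{"tx": 0,"ty": 0,"tz": 0.01,"twist": 0},{"tx": 0,"ty": 0,"tz": 0.015,"twist": 0},{"tx": 0,"ty": 0,"tz": 0.02,"twist": 0},{"tx": 0,"ty": 0,"tz": 0.024,"twist": 0},{"tx": 0,"ty": 0,"tz": 0.024,"twist": 0}], claw=0.4)

```text
t: 28.08
eef_pos: [0.4993, -0.4388, -0.0114]
ee_rot: [-3.141, 0.0, 0.102]
force: [-0.5, 0.5, 0.2]
width: 0.0352
gripper_force: 0.0
```

Call:
arm_command(commands=[{"tx": 0,"ty": 0,"tz": 0,"twist": 0},{"tx": 0,"ty": 0,"tz": 0,"twist": 0},{"tx": 0,"ty": 0,"tz": 0,"twist": 0},{"tx": 0,"ty": 0,"tz": 0,"twist": 0},{"tx": 0,"ty": 0,"tz": 0,"twist": 0},{"tx": 0,"ty": 0,"tz": -0.02,"twist": 0},{"tx": 0,"ty": 0,"tz": -0.06,"twist": 0},{"tx": 0,"ty": 0,"tz": -0.1,"twist": 0}], claw=0, grip_force=55)

```text
t: 28.75
eef_pos: [0.499, -0.4386, 0.0142]
ee_rot: [-3.141, 0.001, 0.102]
force: [0.4, -1.1, -3.3]
width: 0.0117
gripper_force: 55.0
```

```bash
cat > bf2.py <<'E'
from h import *
from scipy.ndimage import map_coordinates,gaussian_filter
I={n:gaussian_filter(grab_frame(n).mean(2),.6) for n in("top","scene")}
p=np.array([.6315,.018,1.6418]);L,W=.15,.1;c,s=np.cos(p[2]),np.sin(p[2])
for n in("top","scene"):
  for name,f,o in(("far",lambda t:(L/2,t*W*.4),(1,0)),("-y",lambda t:(t*.055+.01,-W/2),(0,-1)),("+y",lambda t:(t*.05+.02,W/2),(0,1))):
    d=np.arange(-.02,.02,.0005);V=[]
    for t in np.linspace(-1,1,21):
        a,b=f(t);P=np.array([[p[0]+c*(a+o[0]*e)-s*(b+o[1]*e),p[1]+s*(a+o[0]*e)+c*(b+o[1]*e),.076] for e in d]);uv=proj(P,n)
        V.append(map_coordinates(I[n],[uv[:,1],uv[:,0]],order=1))
    V=np.array(V)
    print(n,name,"profile(-20..20mm step 2):",V.mean(0)[::4].round().astype(int).tolist())
    g=np.gradient(V,axis=1);j=d[np.argmax(g,axis=1)]*1000
    print("   edge mm per t:",j.round(1)[::4].tolist(),"slope(mrad)",np.polyfit(np.linspace(-1,1,21)*(W*400 if name=="far" else 52),j,1)[0].round(3)*1000)
E
python3 bf2.py
```

```text
top far profile(-20..20mm step 2): [93, 91, 90, 89, 90, 94, 101, 107, 111, 113, 116, 121, 131, 146, 162, 174, 183, 187, 188, 189]
   edge mm per t: [6.0, 7.0, 6.5, 4.5, 7.5, 7.0] slope(mrad) -3.0
top -y profile(-20..20mm step 2): [75, 70, 67, 67, 72, 81, 92, 103, 112, 119, 125, 129, 132, 133, 133, 132, 130, 128, 126, 122]
   edge mm per t: [-8.5, -8.5, -8.5, -8.0, -8.0, -9.5] slope(mrad) -11.0
top +y profile(-20..20mm step 2): [121, 119, 117, 113, 107, 102, 100, 102, 104, 103, 97, 87, 78, 73, 72, 76, 81, 88, 97, 108]
   edge mm per t: [19.5, 18.5, 19.5, 18.5, 19.5, 19.0] slope(mrad) 1.0
scene far profile(-20..20mm step 2): [53, 53, 53, 56, 60, 67, 79, 94, 112, 133, 152, 166, 175, 180, 182, 182, 182, 182, 183, 183]
   edge mm per t: [-3.5, -2.0, -2.5, -3.0, -2.5, -2.5] slope(mrad) -2.0
scene -y profile(-20..20mm step 2): [85, 90, 93, 95, 95, 95, 94, 92, 89, 85, 80, 75, 72, 72, 75, 78, 82, 85, 89, 92]
   edge mm per t: [19.5, -17.5, -20.0, -20.0, 14.5, 4.5] slope(mrad) 247.0
scene +y profile(-20..20mm step 2): [61, 61, 63, 64, 67, 72, 79, 89, 104, 122, 140, 155, 165, 170, 172, 174, 175, 176, 176, 177]
   edge mm per t: [-2.0, -1.0, -1.5, -1.5, -1.0, -1.0] slope(mrad) 1.0
```

Call:
arm_command(commands=[{"tx": 0,"ty": 0,"tz": -0.08,"twist": 0.01},{"tx": 0,"ty": 0,"tz": -0.17,"twist": 0.01},{"tx": 0,"ty": 0,"tz": -0.26,"twist": 0.01},{"tx": 0,"ty": 0,"tz": -0.36,"twist": 0.01},{"tx": 0,"ty": 0,"tz": -0.46,"twist": 0.01},{"tx": 0,"ty": 0,"tz": -0.56,"twist": 0.01},{"tx": 0,"ty": 0,"tz": -0.64,"twist": 0.01},{"tx": 0,"ty": 0,"tz": -0.66,"twist": 0.01}])

```text
t: 29.52
eef_pos: [0.501, -0.44, 0.1834]
ee_rot: [3.138, -0.005, 0.072]
force: [1.8, -0.1, -2.5]
width: 0.0116
gripper_force: 55.0
```

Call:
arm_command(commands=[{"tx": 0.02,"ty": -0.06,"tz": 0,"twist": 0},{"tx": 0.05,"ty": -0.14,"tz": 0,"twist": 0},{"tx": 0.08,"ty": -0.22,"tz": 0,"twist": 0},{"tx": 0.11,"ty": -0.31,"tz": 0,"twist": 0},{"tx": 0.14,"ty": -0.4,"tz": 0,"twist": 0},{"tx": 0.17,"ty": -0.48,"tz": 0,"twist": 0},{"tx": 0.2,"ty": -0.56,"tz": 0,"twist": 0},{"tx": 0.22,"ty": -0.644,"tz": 0,"twist": 0}])

```text
t: 30.18
eef_pos: [0.5425, -0.2726, 0.1771]
ee_rot: [-3.141, 0.002, 0.071]
force: [-0.2, -0.9, -3.0]
width: 0.0115
gripper_force: 55.0
```

Call:
arm_command(commands=[{"tx": 0.03,"ty": -0.08,"tz": 0,"twist": 0},{"tx": 0.06,"ty": -0.16,"tz": 0,"twist": 0},{"tx": 0.08,"ty": -0.24,"tz": 0,"twist": 0},{"tx": 0.11,"ty": -0.32,"tz": 0,"twist": 0},{"tx": 0.14,"ty": -0.4,"tz": 0,"twist": 0},{"tx": 0.17,"ty": -0.48,"tz": 0,"twist": 0},{"tx": 0.2,"ty": -0.56,"tz": 0,"twist": 0},{"tx": 0.22,"ty": -0.644,"tz": 0,"twist": 0}])

```text
t: 30.85
eef_pos: [0.5858, -0.1083, 0.1772]
ee_rot: [-3.141, 0.002, 0.071]
force: [0.1, -0.4, -3.1]
width: 0.0116
gripper_force: 55.0
```

Call:
arm_command(commands=[{"tx": 0.03,"ty": -0.08,"tz": 0,"twist": 0},{"tx": 0.06,"ty": -0.16,"tz": 0,"twist": 0},{"tx": 0.08,"ty": -0.24,"tz": 0,"twist": 0},{"tx": 0.11,"ty": -0.33,"tz": 0,"twist": 0},{"tx": 0.14,"ty": -0.43,"tz": 0,"twist": 0},{"tx": 0.18,"ty": -0.53,"tz": 0,"twist": 0},{"tx": 0.21,"ty": -0.62,"tz": 0,"twist": 0},{"tx": 0.22,"ty": -0.644,"tz": 0,"twist": 0}])

```text
t: 31.52
eef_pos: [0.6295, 0.058, 0.177]
ee_rot: [-3.141, 0.002, 0.073]
force: [-0.5, 0.1, -3.3]
width: 0.0119
gripper_force: 55.0
```

Run:
```python
from h import *
to(.629,.055,.095,.071)
```

```text
t 31.5 pos [0.6295 0.058  0.177 ] rot [-3.141e+00  2.000e-03  7.300e-02] w 0.0119 -> tx ty tz [-0.002  0.012  0.328] twist 0.0006 F [-0.5  0.1 -3.3]
```

Call:
arm_command(commands=[{"tx": 0,"ty": 0.012,"tz": 0.03,"twist": 0},{"tx": 0,"ty": 0.012,"tz": 0.08,"twist": 0},{"tx": 0,"ty": 0.012,"tz": 0.14,"twist": 0},{"tx": 0,"ty": 0.012,"tz": 0.2,"twist": 0},{"tx": 0,"ty": 0.012,"tz": 0.26,"twist": 0},{"tx": 0,"ty": 0.012,"tz": 0.31,"twist": 0},{"tx": 0,"ty": 0.012,"tz": 0.328,"twist": 0},{"tx": 0,"ty": 0.012,"tz": 0.328,"twist": 0}])

```text
t: 32.18
eef_pos: [0.6282, 0.0506, 0.0946]
ee_rot: [3.141, 0.004, 0.07]
force: [-0.5, -0.0, -2.9]
width: 0.0117
gripper_force: 55.0
```

Run:
```python
from h import *
to(.629,.055,.065,.071)
f=grab_frame("scene");c=f[150:310,255:415]
a=cv2.resize(c[:,:,::-1],None,fx=3.75,fy=3.75,interpolation=cv2.INTER_CUBIC)
f=grab_frame("top");c=f[110:200,220:320];b=cv2.resize(c[:,:,::-1],(200,180),interpolation=cv2.INTER_CUBIC)
cv2.imwrite("pics/c11.png",np.hstack([a,cv2.copyMakeBorder(b,0,420,0,0,cv2.BORDER_CONSTANT)]))
s=get_state()
for h in(.1,.106,.112):
    P=box(.629,.055,1.6418,.15,.1,h,h+.04);print(h,((proj(P,"scene")-[255,150])*3.75).round().astype(int).tolist())
```

```text
t 32.2 pos [0.6282 0.0506 0.0946] rot [3.141 0.004 0.07 ] w 0.0117 -> tx ty tz [ 0.005 -0.017  0.118] twist -0.0002 F [-0.5 -0.  -2.9]
0.1 [[315, 408], [321, 371], [202, 330], [205, 292], [444, 286], [452, 248], [333, 217], [339, 179]]
0.106 [[315, 402], [321, 365], [202, 325], [205, 287], [445, 281], [454, 243], [334, 211], [340, 173]]
0.112 [[316, 397], [322, 359], [203, 319], [206, 281], [446, 275], [455, 237], [335, 206], [340, 167]]
```

View pics/c11.png

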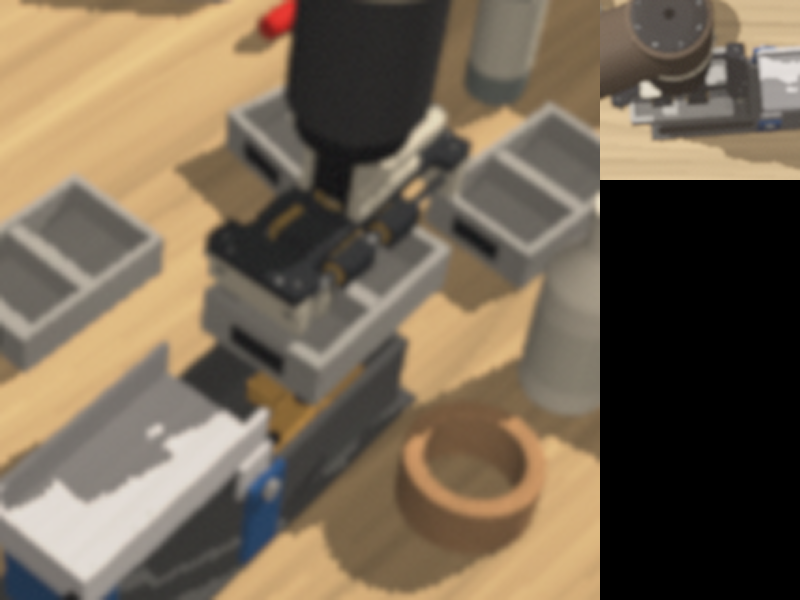

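Call:
arm_command(commands=[{"tx": 0.003,"ty": 0.002,"tz": 0.02,"twist": 0},{"tx": 0.003,"ty": 0.002,"tz": 0.045,"twist": 0},{"tx": 0.003,"ty": 0.002,"tz": 0.07,"twist": 0},{"tx": 0.003,"ty": 0.002,"tz": 0.09,"twist": 0},{"tx": 0.003,"ty": 0.002,"tz": 0.105,"twist": 0},{"tx": 0.003,"ty": 0.002,"tz": 0.114,"twist": 0},{"tx": 0.003,"ty": 0.002,"tz": 0.12,"twist": 0},{"tx": 0.003,"ty": 0.002,"tz": 0.122,"twist": 0}])

```text
t: 32.95
eef_pos: [0.6307, 0.0512, 0.0661]
ee_rot: [3.141, 0.0, 0.071]
force: [-0.0, 0.8, -2.8]
width: 0.012
gripper_force: 55.0
```

Call:
arm_command(commands=[{"tx": -0.004,"ty": 0.005,"tz": 0.003,"twist": 0},{"tx": -0.004,"ty": 0.005,"tz": 0.005,"twist": 0},{"tx": -0.004,"ty": 0.005,"tz": 0.007,"twist": 0},{"tx": -0.004,"ty": 0.005,"tz": 0.009,"twist": 0},{"tx": -0.004,"ty": 0.005,"tz": 0.011,"twist": 0},{"tx": -0.004,"ty": 0.005,"tz": 0.013,"twist": 0},{"tx": -0.004,"ty": 0.005,"tz": 0.013,"twist": 0},{"tx": -0.004,"ty": 0.005,"tz": 0.013,"twist": 0}])

```text
t: 33.62
eef_pos: [0.6299, 0.0498, 0.065]
ee_rot: [3.141, -0.001, 0.072]
force: [-6.1, 0.9, 9.8]
width: 0.0116
gripper_force: 55.0
```

Call:
arm_command(commands=[{"tx": 0,"ty": 0,"tz": 0,"twist": 0},{"tx": 0,"ty": 0,"tz": 0,"twist": 0},{"tx": 0,"ty": 0,"tz": 0,"twist": 0},{"tx": 0,"ty": 0,"tz": -0.05,"twist": 0},{"tx": 0,"ty": 0,"tz": -0.15,"twist": 0},{"tx": 0,"ty": 0,"tz": -0.25,"twist": 0},{"tx": 0,"ty": 0,"tz": -0.4,"twist": 0},{"tx": 0,"ty": 0,"tz": -0.5,"twist": 0}], claw=0.5)

```text
t: 34.28
eef_pos: [0.6308, 0.0498, 0.1912]
ee_rot: [3.141, -0.002, 0.071]
force: [1.3, 0.4, 0.8]
width: 0.0438
gripper_force: 0.0
```

Call:
arm_command(commands=[{"tx": -0.1,"ty": 0.12,"tz": 0,"twist": 0},{"tx": -0.2,"ty": 0.25,"tz": 0,"twist": -0.02},{"tx": -0.3,"ty": 0.37,"tz": 0,"twist": -0.022},{"tx": -0.4,"ty": 0.5,"tz": 0,"twist": -0.022},{"tx": -0.5,"ty": 0.62,"tz": 0,"twist": -0.022},{"tx": -0.6,"ty": 0.75,"tz": 0,"twist": -0.022},{"tx": -0.7,"ty": 0.87,"tz": 0,"twist": -0.022},{"tx": -0.8,"ty": 1.0,"tz": 0,"twist": -0.022}])

```text
t: 34.95
eef_pos: [0.447, -0.2149, 0.1885]
ee_rot: [3.141, -0.001, 0.141]
force: [0.9, -1.4, 0.0]
width: 0.044
gripper_force: 0.0
```

```bash
python3 - <<'E'
from h import *
to(.4275,-.237,.04,.14)
f=find({0:(352,223),4:(282,228),1:(172,162),2:(192,215)})
f={n:grab_frame(n) for n in("top","scene")}
P=box(.6292,.0499,1.6418,.15,.1,.076,.116)
print({n:proj([[.6292,.0535,.1]],n)[0].round() for n in f})
for n in f:
    for i in range(5):
        for d in regions_of(f"tray{i}_c",n):
            u=np.argwhere(d["region"]).mean(0)[::-1]
            if np.hypot(*(u-proj([[.6292,.0535,.1]],n)[0]))<20 and d["region"].sum()<3500:
                print(n,i,d["region"].sum(),round(d["score"],2),fit({n:main_part(d["region"])},[.629,.05,1.64],z0=.076,z1=.116))
E
python3 bf2.py | grep -A1 "y pro"
```

```text
t 35.0 pos [ 0.447  -0.2149  0.1885] rot [ 3.141e+00 -1.000e-03  1.410e-01] w 0.044 -> tx ty tz [-0.09   0.076  0.594] twist 0.0002 F [ 0.9 -1.4  0. ]
0 ['scene'] [ 0.4276 -0.2338  1.6967] 0.06
0 ['scene'] [ 0.4276 -0.2338  1.6967] 0.06
4 ['scene'] [ 0.4132 -0.0159  1.5879] 0.052
4 ['scene'] [ 0.4132 -0.0159  1.5879] 0.052
1 ['top'] [0.6193 0.3285 1.5474] 0.042
1 ['scene'] [0.6173 0.3326 1.575 ] 0.045
1 ['top', 'scene'] [0.6185 0.3302 1.5562] 0.054
2 ['top'] [0.4573 0.265  1.4386] 0.073
2 ['scene'] [0.4573 0.2662 1.3633] 0.091
2 ['top', 'scene'] [0.4581 0.2653 1.4284] 0.083
{'top': array([259., 155.]), 'scene': array([341., 232.])}
top 3 1773 0.72 (array([0.62823427, 0.04885287, 1.64592808]), np.float64(0.04421813839315336))
scene 0 2147 0.47 (array([0.62896688, 0.05169379, 1.66758646]), np.float64(0.02359262491817582))
scene 3 2230 0.71 (array([0.62911362, 0.05075375, 1.64624045]), np.float64(0.046137140132955445))
top -y profile(-20..20mm step 2): [149, 144, 139, 135, 133, 130, 126, 121, 119, 124, 136, 150, 159, 161, 155, 144, 132, 122, 115, 111]
   edge mm per t: [-2.5, 1.0, 1.0, -0.5, 2.5, 1.5] slope(mrad) 19.0
top +y profile(-20..20mm step 2): [157, 159, 163, 167, 169, 166, 156, 139, 117, 98, 86, 81, 80, 81, 83, 86, 89, 92, 94, 98]
   edge mm per t: [9.5, -15.5, -15.0, 5.0, 17.0, 19.0] slope(mrad) 224.0
--
scene -y profile(-20..20mm step 2): [131, 131, 126, 118, 111, 107, 106, 105, 104, 100, 92, 81, 72, 68, 68, 70, 74, 77, 81, 83]
   edge mm per t: [19.5, -9.5, -20.0, -20.0, 16.0, 6.0] slope(mrad) 114.0
scene +y profile(-20..20mm step 2): [104, 105, 107, 108, 108, 109, 108, 108, 108, 108, 109, 111, 114, 117, 122, 129, 139, 148, 155, 159]
   edge mm per t: [6.5, 9.5, 10.5, 11.5, 11.0, 11.5] slope(mrad) 16.0
```

Call:
arm_command(commands=[{"tx": -0.05,"ty": 0.04,"tz": 0.08,"twist": 0},{"tx": -0.086,"ty": 0.072,"tz": 0.2,"twist": 0},{"tx": -0.086,"ty": 0.072,"tz": 0.32,"twist": 0},{"tx": -0.086,"ty": 0.072,"tz": 0.44,"twist": 0},{"tx": -0.086,"ty": 0.072,"tz": 0.54,"twist": 0},{"tx": -0.086,"ty": 0.072,"tz": 0.61,"twist": 0},{"tx": -0.086,"ty": 0.072,"tz": 0.65,"twist": 0},{"tx": -0.086,"ty": 0.072,"tz": 0.65,"twist": 0}])

```text
t: 36.92
eef_pos: [0.4276, -0.2343, 0.0234]
ee_rot: [-3.14, 0.004, 0.14]
force: [0.6, 1.0, 0.2]
width: 0.0439
gripper_force: 0.0
```

Call:
arm_command(commands=[{"tx": 0,"ty": 0,"tz": 0.03,"twist": 0},{"tx": 0,"ty": 0,"tz": 0.06,"twist": 0},{"tx": 0,"ty": 0,"tz": 0.09,"twist": 0},{"tx": 0,"ty": 0,"tz": 0.11,"twist": 0},{"tx": 0,"ty": 0,"tz": 0.13,"twist": 0},{"tx": 0,"ty": 0,"tz": 0.145,"twist": 0},{"tx": 0,"ty": 0,"tz": 0.145,"twist": 0},{"tx": 0,"ty": 0,"tz": 0.145,"twist": 0}])

```text
t: 37.58
eef_pos: [0.4292, -0.2346, -0.0107]
ee_rot: [-3.142, 0.0, 0.14]
force: [-0.5, -0.6, 0.5]
width: 0.0437
gripper_force: 0.0
```

Call:
arm_command(commands=[{"tx": 0,"ty": 0,"tz": 0,"twist": 0},{"tx": 0,"ty": 0,"tz": 0,"twist": 0},{"tx": 0,"ty": 0,"tz": 0,"twist": 0},{"tx": 0,"ty": 0,"tz": 0,"twist": 0},{"tx": 0,"ty": 0,"tz": 0,"twist": 0},{"tx": 0,"ty": 0,"tz": -0.02,"twist": 0},{"tx": 0,"ty": 0,"tz": -0.06,"twist": 0},{"tx": 0,"ty": 0,"tz": -0.1,"twist": 0}], claw=0)

```text
t: 38.25
eef_pos: [0.4285, -0.2344, 0.0144]
ee_rot: [-3.141, 0.002, 0.14]
force: [0.2, -0.5, -3.1]
width: 0.0117
gripper_force: 55.0
```

Call:
arm_command(commands=[{"tx": 0,"ty": 0,"tz": -0.08,"twist": 0.01},{"tx": 0,"ty": 0,"tz": -0.18,"twist": 0.022},{"tx": 0,"ty": 0,"tz": -0.28,"twist": 0.022},{"tx": 0,"ty": 0,"tz": -0.38,"twist": 0.022},{"tx": 0,"ty": 0,"tz": -0.48,"twist": 0.022},{"tx": 0,"ty": 0,"tz": -0.58,"twist": 0.022},{"tx": 0,"ty": 0,"tz": -0.67,"twist": 0.022},{"tx": 0,"ty": 0,"tz": -0.7,"twist": 0.022}])

```text
t: 38.92
eef_pos: [0.4305, -0.2349, 0.1929]
ee_rot: [3.14, -0.004, 0.071]
force: [1.3, 0.3, -3.1]
width: 0.0116
gripper_force: 55.0
```

Run:
```python
from h import *
to(.6325,.0163,.19,.071)
```

```text
t 38.9 pos [ 0.4305 -0.2349  0.1929] rot [ 3.14  -0.004  0.071] w 0.0116 -> tx ty tz [ 0.878 -0.945  0.014] twist 0.0001 F [ 1.3  0.3 -3.1]
```

Two calls over the bin, then lower to 0.13.

Call:
arm_command(commands=[{"tx": 0.04,"ty": -0.04,"tz": 0,"twist": 0},{"tx": 0.09,"ty": -0.1,"tz": 0,"twist": 0},{"tx": 0.15,"ty": -0.16,"tz": 0,"twist": 0},{"tx": 0.21,"ty": -0.22,"tz": 0,"twist": 0},{"tx": 0.27,"ty": -0.29,"tz": 0,"twist": 0},{"tx": 0.33,"ty": -0.36,"tz": 0,"twist": 0},{"tx": 0.39,"ty": -0.42,"tz": 0,"twist": 0},{"tx": 0.44,"ty": -0.47,"tz": 0,"twist": 0}])

```text
t: 39.58
eef_pos: [0.5308, -0.1082, 0.1883]
ee_rot: [-3.141, 0.002, 0.071]
force: [-0.5, -0.5, -3.4]
width: 0.0114
gripper_force: 55.0
```

Call:
arm_command(commands=[{"tx": 0.06,"ty": -0.07,"tz": 0,"twist": 0},{"tx": 0.13,"ty": -0.14,"tz": 0,"twist": 0},{"tx": 0.2,"ty": -0.21,"tz": 0,"twist": 0},{"tx": 0.27,"ty": -0.29,"tz": 0,"twist": 0},{"tx": 0.34,"ty": -0.37,"tz": 0,"twist": 0},{"tx": 0.4,"ty": -0.43,"tz": 0,"twist": 0},{"tx": 0.438,"ty": -0.475,"tz": 0,"twist": 0},{"tx": 0.438,"ty": -0.475,"tz": 0,"twist": 0}])

```text
t: 40.25
eef_pos: [0.6326, 0.0187, 0.1879]
ee_rot: [3.142, 0.001, 0.073]
force: [-1.2, 0.4, -1.9]
width: 0.0118
gripper_force: 55.0
```

Call:
arm_command(commands=[{"tx": 0,"ty": 0,"tz": 0.04,"twist": 0},{"tx": 0,"ty": 0,"tz": 0.08,"twist": 0},{"tx": 0,"ty": 0,"tz": 0.13,"twist": 0},{"tx": 0,"ty": 0,"tz": 0.18,"twist": 0},{"tx": 0,"ty": 0,"tz": 0.22,"twist": 0},{"tx": 0,"ty": 0,"tz": 0.25,"twist": 0},{"tx": 0,"ty": 0,"tz": 0.26,"twist": 0},{"tx": 0,"ty": 0,"tz": 0.26,"twist": 0}])

```text
t: 40.92
eef_pos: [0.6309, 0.0162, 0.1235]
ee_rot: [3.141, 0.001, 0.071]
force: [0.5, 1.0, -2.5]
width: 0.0116
gripper_force: 55.0
```

Run:
```python
from h import *
to(.6325,.0163,.105,.071)
```

```text
t 40.9 pos [0.6309 0.0162 0.1235] rot [3.141e+00 1.000e-03 7.100e-02] w 0.0116 -> tx ty tz [0.007 0.    0.074] twist -0.0001 F [ 0.5  1.  -2.5]
```

Call:
arm_command(commands=[{"tx": 0.003,"ty": 0,"tz": 0.015,"twist": 0},{"tx": 0.005,"ty": 0,"tz": 0.03,"twist": 0},{"tx": 0.005,"ty": 0,"tz": 0.045,"twist": 0},{"tx": 0.005,"ty": 0,"tz": 0.058,"twist": 0},{"tx": 0.005,"ty": 0,"tz": 0.066,"twist": 0},{"tx": 0.005,"ty": 0,"tz": 0.072,"twist": 0},{"tx": 0.005,"ty": 0,"tz": 0.077,"twist": 0},{"tx": 0.005,"ty": 0,"tz": 0.08,"twist": 0}])

```text
t: 41.58
eef_pos: [0.6328, 0.0168, 0.1077]
ee_rot: [3.141, -0.001, 0.072]
force: [-13.0, 2.9, 25.4]
width: 0.0121
gripper_force: 55.0
```

Call:
arm_command(commands=[{"tx": 0,"ty": 0,"tz": -0.006,"twist": 0},{"tx": 0,"ty": 0,"tz": -0.012,"twist": 0},{"tx": 0,"ty": 0,"tz": -0.012,"twist": 0},{"tx": 0,"ty": 0,"tz": -0.012,"twist": 0},{"tx": 0,"ty": 0,"tz": -0.012,"twist": 0},{"tx": 0,"ty": 0,"tz": -0.012,"twist": 0},{"tx": 0,"ty": 0,"tz": -0.012,"twist": 0},{"tx": 0,"ty": 0,"tz": -0.012,"twist": 0}])

```text
t: 42.25
eef_pos: [0.6331, 0.0169, 0.1078]
ee_rot: [-3.142, -0.001, 0.071]
force: [-2.3, 2.3, 4.4]
width: 0.0115
gripper_force: 55.0
```

Call:
arm_command(commands=[{"tx": 0,"ty": 0,"tz": 0,"twist": 0},{"tx": 0,"ty": 0,"tz": 0,"twist": 0},{"tx": 0,"ty": 0,"tz": 0,"twist": 0},{"tx": 0,"ty": 0,"tz": -0.05,"twist": 0},{"tx": 0,"ty": 0,"tz": -0.15,"twist": 0},{"tx": 0,"ty": 0,"tz": -0.25,"twist": 0},{"tx": 0,"ty": 0,"tz": -0.32,"twist": 0},{"tx": 0,"ty": 0,"tz": -0.36,"twist": 0}], claw=0.5)

```text
t: 42.92
eef_pos: [0.6338, 0.0167, 0.1998]
ee_rot: [-3.141, -0.003, 0.071]
force: [-0.1, -0.5, 0.8]
width: 0.0435
gripper_force: 0.0
```

Run:
```python
from h import *
to(.4145,-.016,.19,.014)
```

```text
t 42.9 pos [0.6338 0.0167 0.1998] rot [-3.141e+00 -3.000e-03  7.100e-02] w 0.0435 -> tx ty tz [-0.884  0.068  0.037] twist 0.0182 F [-0.1 -0.5  0.8]
```

Call:
arm_command(commands=[{"tx": -0.1,"ty": 0.01,"tz": 0,"twist": 0.0182},{"tx": -0.23,"ty": 0.02,"tz": 0,"twist": 0.0182},{"tx": -0.36,"ty": 0.03,"tz": 0,"twist": 0.0182},{"tx": -0.49,"ty": 0.04,"tz": 0,"twist": 0.0182},{"tx": -0.62,"ty": 0.05,"tz": 0,"twist": 0.0182},{"tx": -0.75,"ty": 0.06,"tz": 0,"twist": 0.0182},{"tx": -0.86,"ty": 0.068,"tz": 0,"twist": 0.0182},{"tx": -0.884,"ty": 0.068,"tz": 0,"twist": 0.0182}])

```text
t: 43.58
eef_pos: [0.4095, -0.0169, 0.1968]
ee_rot: [-3.141, 0.001, 0.013]
force: [-0.9, 0.3, 0.3]
width: 0.0435
gripper_force: 0.0
```

```bash
cat >> h.py <<'E'
def placed(x,y,h,cams=("top","scene")):
    for n in cams:
        grab_frame(n)
        for i in range(5):
            for d in regions_of(f"tray{i}_c",n):
                u=np.argwhere(d["region"]).mean(0)[::-1]
                if np.hypot(*(u-proj([[x,y,h+.02]],n)[0]))<25 and 900<d["region"].sum()<3500:
                    p,e=fit({n:main_part(d["region"])},[x,y,1.64],z0=h,z1=h+.04)
                    print("placed",n,i,d["region"].sum(),round(d["score"],2),p.round(4),round(e,3))
E
python3 - <<'E'
from h import *
to(.4145,-.0165,-.011,.012)
find({4:(282,228)})
placed(.632,.016,.116);placed(.629,.05,.076)
E
```

```text
t 43.6 pos [ 0.4095 -0.0169  0.1968] rot [-3.141e+00  1.000e-03  1.300e-02] w 0.0435 -> tx ty tz [ 0.021 -0.001  0.831] twist 0.0004 F [-0.9  0.3  0.3]
4 ['scene'] [ 0.4141 -0.0142  1.6075] 0.035
4 ['scene'] [ 0.4141 -0.0142  1.6075] 0.035
placed top 0 1841 0.92 [0.631  0.0154 1.6277] 0.033
placed scene 0 2427 0.86 [0.6325 0.0188 1.6244] 0.055
placed top 0 1841 0.97 [0.638  0.0145 1.6474] 0.087
placed scene 0 2442 0.73 [0.6108 0.0445 1.5683] 0.127
```

Call:
arm_command(commands=[{"tx": 0.018,"ty": 0,"tz": 0.1,"twist": -0.002},{"tx": 0.018,"ty": 0,"tz": 0.22,"twist": -0.002},{"tx": 0.018,"ty": 0,"tz": 0.34,"twist": -0.002},{"tx": 0.018,"ty": 0,"tz": 0.46,"twist": -0.002},{"tx": 0.018,"ty": 0,"tz": 0.56,"twist": -0.002},{"tx": 0.018,"ty": 0,"tz": 0.63,"twist": -0.002},{"tx": 0.018,"ty": 0,"tz": 0.68,"twist": -0.002},{"tx": 0.018,"ty": 0,"tz": 0.68,"twist": -0.002}])

```text
t: 46.05
eef_pos: [0.4163, -0.0165, 0.0252]
ee_rot: [3.14, 0.005, 0.02]
force: [-0.8, -0.6, -0.1]
width: 0.0437
gripper_force: 0.0
```

Call:
arm_command(commands=[{"tx": 0,"ty": 0,"tz": 0.03,"twist": 0},{"tx": 0,"ty": 0,"tz": 0.06,"twist": 0},{"tx": 0,"ty": 0,"tz": 0.09,"twist": 0},{"tx": 0,"ty": 0,"tz": 0.11,"twist": 0},{"tx": 0,"ty": 0,"tz": 0.13,"twist": 0},{"tx": 0,"ty": 0,"tz": 0.145,"twist": 0},{"tx": 0,"ty": 0,"tz": 0.145,"twist": 0},{"tx": 0,"ty": 0,"tz": 0.145,"twist": 0}])

```text
t: 46.72
eef_pos: [0.418, -0.0158, -0.0089]
ee_rot: [3.141, 0.0, 0.02]
force: [0.3, -0.6, -0.2]
width: 0.0441
gripper_force: 0.0
```

Call:
arm_command(commands=[{"tx": -0.006,"ty": 0,"tz": 0.004,"twist": 0},{"tx": -0.012,"ty": 0,"tz": 0.008,"twist": 0},{"tx": -0.012,"ty": 0,"tz": 0.008,"twist": 0},{"tx": -0.012,"ty": 0,"tz": 0.008,"twist": 0},{"tx": -0.012,"ty": 0,"tz": 0.008,"twist": 0},{"tx": -0.012,"ty": 0,"tz": 0.008,"twist": 0},{"tx": -0.012,"ty": 0,"tz": 0.008,"twist": 0},{"tx": -0.012,"ty": 0,"tz": 0.008,"twist": 0}])

```text
t: 47.38
eef_pos: [0.4151, -0.0159, -0.0108]
ee_rot: [-3.142, -0.0, 0.02]
force: [-0.4, 0.9, 0.7]
width: 0.0439
gripper_force: 0.0
```

Call:
arm_command(commands=[{"tx": 0,"ty": 0,"tz": 0,"twist": 0},{"tx": 0,"ty": 0,"tz": 0,"twist": 0},{"tx": 0,"ty": 0,"tz": 0,"twist": 0},{"tx": 0,"ty": 0,"tz": 0,"twist": 0},{"tx": 0,"ty": 0,"tz": 0,"twist": 0},{"tx": 0,"ty": 0,"tz": -0.02,"twist": 0},{"tx": 0,"ty": 0,"tz": -0.06,"twist": 0},{"tx": 0,"ty": 0,"tz": -0.1,"twist": 0}], claw=0)

```text
t: 48.05
eef_pos: [0.4143, -0.0162, 0.0143]
ee_rot: [3.141, 0.002, 0.02]
force: [1.1, 0.6, -3.2]
width: 0.0116
gripper_force: 55.0
```

Call:
arm_command(commands=[{"tx": 0,"ty": 0,"tz": -0.08,"twist": -0.008},{"tx": 0,"ty": 0,"tz": -0.19,"twist": -0.016},{"tx": 0,"ty": 0,"tz": -0.3,"twist": -0.016},{"tx": 0,"ty": 0,"tz": -0.41,"twist": -0.016},{"tx": 0,"ty": 0,"tz": -0.53,"twist": -0.016},{"tx": 0,"ty": 0,"tz": -0.65,"twist": -0.016},{"tx": 0,"ty": 0,"tz": -0.77,"twist": -0.016},{"tx": 0,"ty": 0,"tz": -0.85,"twist": -0.016}])

```text
t: 48.72
eef_pos: [0.4152, -0.016, 0.2298]
ee_rot: [-3.141, -0.003, 0.071]
force: [1.0, 0.1, -2.5]
width: 0.0119
gripper_force: 55.0
```

Run:
```python
from h import *
to(.630,.0508,.225,.071)
```

```text
t 48.7 pos [ 0.4152 -0.016   0.2298] rot [-3.141e+00 -3.000e-03  7.100e-02] w 0.0119 -> tx ty tz [ 0.876 -0.206  0.022] twist -0.0001 F [ 1.   0.1 -2.5]
```

Call:
arm_command(commands=[{"tx": 0.06,"ty": -0.014,"tz": 0,"twist": 0},{"tx": 0.16,"ty": -0.037,"tz": 0,"twist": 0},{"tx": 0.28,"ty": -0.065,"tz": 0,"twist": 0},{"tx": 0.41,"ty": -0.096,"tz": 0,"twist": 0},{"tx": 0.54,"ty": -0.127,"tz": 0,"twist": 0},{"tx": 0.67,"ty": -0.157,"tz": 0,"twist": 0},{"tx": 0.79,"ty": -0.185,"tz": 0,"twist": 0},{"tx": 0.875,"ty": -0.206,"tz": 0,"twist": 0}])

```text
t: 49.38
eef_pos: [0.6312, 0.0514, 0.2256]
ee_rot: [3.141, 0.002, 0.07]
force: [0.4, -0.7, -2.1]
width: 0.0119
gripper_force: 55.0
```

Call:
arm_command(commands=[{"tx": 0,"ty": 0,"tz": 0,"twist": 0},{"tx": 0,"ty": 0,"tz": 0.04,"twist": 0},{"tx": 0,"ty": 0,"tz": 0.09,"twist": 0},{"tx": 0,"ty": 0,"tz": 0.14,"twist": 0},{"tx": 0,"ty": 0,"tz": 0.19,"twist": 0},{"tx": 0,"ty": 0,"tz": 0.23,"twist": 0},{"tx": 0,"ty": 0,"tz": 0.245,"twist": 0},{"tx": 0,"ty": 0,"tz": 0.245,"twist": 0}])

```text
t: 50.05
eef_pos: [0.6284, 0.0506, 0.1643]
ee_rot: [3.141, 0.002, 0.07]
force: [-0.1, 0.2, -2.7]
width: 0.0114
gripper_force: 55.0
```

Run:
```python
from h import *
to(.630,.0508,.147,.071)
```

```text
t 50.0 pos [0.6284 0.0506 0.1643] rot [3.141e+00 2.000e-03 7.000e-02] w 0.0114 -> tx ty tz [ 0.007 -0.001  0.069] twist -0.0002 F [-0.1  0.2 -2.7]
```

Call:
arm_command(commands=[{"tx": 0.002,"ty": 0,"tz": 0.015,"twist": 0},{"tx": 0.004,"ty": 0,"tz": 0.03,"twist": 0},{"tx": 0.004,"ty": 0,"tz": 0.042,"twist": 0},{"tx": 0.004,"ty": 0,"tz": 0.052,"twist": 0},{"tx": 0.004,"ty": 0,"tz": 0.06,"twist": 0},{"tx": 0.004,"ty": 0,"tz": 0.065,"twist": 0},{"tx": 0.004,"ty": 0,"tz": 0.07,"twist": 0},{"tx": 0.004,"ty": 0,"tz": 0.072,"twist": 0}])

```text
t: 50.72
eef_pos: [0.6307, 0.0509, 0.1475]
ee_rot: [3.142, -0.0, 0.071]
force: [-0.9, 0.7, 0.5]
width: 0.0116
gripper_force: 55.0
```

Call:
arm_command(commands=[{"tx": 0,"ty": 0,"tz": 0.002,"twist": 0},{"tx": 0,"ty": 0,"tz": 0.002,"twist": 0},{"tx": 0,"ty": 0,"tz": 0.002,"twist": 0},{"tx": 0,"ty": 0,"tz": -0.04,"twist": 0},{"tx": 0,"ty": 0,"tz": -0.13,"twist": 0},{"tx": 0,"ty": 0,"tz": -0.22,"twist": 0},{"tx": 0,"ty": 0,"tz": -0.3,"twist": 0},{"tx": 0,"ty": 0,"tz": -0.34,"twist": 0}], claw=0.5)

```text
t: 51.38
eef_pos: [0.6319, 0.0511, 0.2365]
ee_rot: [-3.141, -0.005, 0.071]
force: [-0.1, 0.5, 0.7]
width: 0.0436
gripper_force: 0.0
```

Run:
```python
from h import *
find({1:(172,162),2:(192,215)})
to(.4585,.2645,.225,-.145)
```

```text
1 ['scene'] [0.6197 0.3338 1.5724] 0.075
1 ['scene'] [0.6197 0.3338 1.5724] 0.075
t 52.0 pos [0.6305 0.0509 0.2319] rot [3.141e+00 1.000e-03 7.000e-02] w 0.0438 -> tx ty tz [-0.626 -0.901  0.028] twist 0.0686 F [-0.8 -0.5 -0. ]
```

Call:
arm_command(commands=[{"tx": -0.06,"ty": -0.09,"tz": 0,"twist": 0.02},{"tx": -0.14,"ty": -0.2,"tz": 0,"twist": 0.05},{"tx": -0.22,"ty": -0.32,"tz": 0,"twist": 0.0686},{"tx": -0.31,"ty": -0.44,"tz": 0,"twist": 0.0686},{"tx": -0.39,"ty": -0.56,"tz": 0,"twist": 0.0686},{"tx": -0.47,"ty": -0.68,"tz": 0,"twist": 0.0686},{"tx": -0.55,"ty": -0.8,"tz": 0,"twist": 0.0686},{"tx": -0.626,"ty": -0.901,"tz": 0,"twist": 0.0686}])

```text
t: 52.65
eef_pos: [0.4573, 0.2661, 0.2325]
ee_rot: [-3.141, -0.0, -0.145]
force: [0.9, 0.8, -0.4]
width: 0.0435
gripper_force: 0.0
```

Run:
```python
from h import *
find({1:(172,162),2:(192,215)})
placed(.63,.05,.156);placed(.632,.016,.116,("top",))
for n in("top","scene"):
    for i in range(5):
        for d in regions_of(f"tray{i}_c",n): print(n,i,np.round(d["rect"]).tolist(),round(d["score"],2))
to(.4585,.2645,-.011,-.145)
```

```text
1 ['top'] [0.6212 0.3283 1.5139] 0.11
1 ['scene'] [0.6185 0.3346 1.5448] 0.068
1 ['top', 'scene'] [0.6193 0.3303 1.5399] 0.105
2 ['scene'] [0.4483 0.2693 1.3263] 0.111
2 ['scene'] [0.4483 0.2693 1.3263] 0.111
placed top 4 2038 0.62 [0.6294 0.0492 1.6357] 0.069
placed scene 4 2355 0.61 [0.6293 0.0525 1.6316] 0.031
placed top 4 1888 0.92 [0.6369 0.0498 1.6404] 0.057
top 0 [283.0, 135.0, 299.0, 170.0] 0.92
top 1 [151.0, 275.0, 199.0, 323.0] 0.69
top 1 [148.0, 143.0, 198.0, 181.0] 0.6
top 2 [166.0, 201.0, 220.0, 236.0] 0.61
top 3 [200.0, 105.0, 222.0, 134.0] 0.57
top 3 [131.0, 252.0, 174.0, 262.0] 0.16
top 4 [232.0, 129.0, 285.0, 171.0] 0.92
scene 1 [374.0, 178.0, 426.0, 222.0] 0.72
scene 2 [314.0, 164.0, 375.0, 198.0] 0.73
scene 2 [325.0, 144.0, 348.0, 159.0] 0.39
scene 3 [331.0, 223.0, 370.0, 265.0] 0.74
scene 4 [310.0, 185.0, 379.0, 244.0] 0.61
scene 4 [185.0, 340.0, 232.0, 395.0] 0.28
t 54.6 pos [0.4586 0.2646 0.2324] rot [ 3.142  0.    -0.145] w 0.0438 -> tx ty tz [-0.     0.001  0.974] twist -0.0 F [-1.   0.5 -0.2]
```

Call:
arm_command(commands=[{"tx": 0,"ty": -0.003,"tz": 0.1,"twist": 0},{"tx": 0,"ty": -0.003,"tz": 0.23,"twist": 0},{"tx": 0,"ty": -0.003,"tz": 0.36,"twist": 0},{"tx": 0,"ty": -0.003,"tz": 0.49,"twist": 0},{"tx": 0,"ty": -0.003,"tz": 0.62,"twist": 0},{"tx": 0,"ty": -0.003,"tz": 0.73,"twist": 0},{"tx": 0,"ty": -0.003,"tz": 0.81,"twist": 0},{"tx": 0,"ty": -0.003,"tz": 0.81,"twist": 0}])

```text
t: 55.32
eef_pos: [0.4566, 0.2631, 0.0259]
ee_rot: [3.136, 0.004, -0.146]
force: [-0.9, 0.1, 0.3]
width: 0.0438
gripper_force: 0.0
```

Call:
arm_command(commands=[{"tx": 0,"ty": 0,"tz": 0.03,"twist": 0},{"tx": 0,"ty": 0,"tz": 0.06,"twist": 0},{"tx": 0,"ty": 0,"tz": 0.09,"twist": 0},{"tx": 0,"ty": 0,"tz": 0.12,"twist": 0},{"tx": 0,"ty": 0,"tz": 0.145,"twist": 0},{"tx": 0,"ty": 0,"tz": 0.162,"twist": 0},{"tx": 0,"ty": 0,"tz": 0.162,"twist": 0},{"tx": 0,"ty": 0,"tz": 0.162,"twist": 0}])

```text
t: 55.98
eef_pos: [0.4587, 0.2653, -0.0107]
ee_rot: [3.141, 0.0, -0.145]
force: [-0.6, -1.1, 0.1]
width: 0.0436
gripper_force: 0.0
```

Call:
arm_command(commands=[{"tx": 0,"ty": 0,"tz": 0,"twist": 0},{"tx": 0,"ty": 0,"tz": 0,"twist": 0},{"tx": 0,"ty": 0,"tz": 0,"twist": 0},{"tx": 0,"ty": 0,"tz": 0,"twist": 0},{"tx": 0,"ty": 0,"tz": 0,"twist": 0},{"tx": 0,"ty": 0,"tz": -0.02,"twist": 0},{"tx": 0,"ty": 0,"tz": -0.06,"twist": 0},{"tx": 0,"ty": 0,"tz": -0.1,"twist": 0}], claw=0)

```text
t: 56.65
eef_pos: [0.4583, 0.2649, 0.0149]
ee_rot: [3.14, 0.001, -0.145]
force: [-0.2, 0.2, -2.6]
width: 0.0115
gripper_force: 55.0
```

Call:
arm_command(commands=[{"tx": 0,"ty": 0,"tz": -0.09,"twist": 0},{"tx": 0,"ty": 0,"tz": -0.2,"twist": -0.01},{"tx": 0,"ty": 0,"tz": -0.32,"twist": -0.02},{"tx": 0,"ty": 0,"tz": -0.44,"twist": -0.035},{"tx": 0,"ty": 0,"tz": -0.56,"twist": -0.05},{"tx": 0,"ty": 0,"tz": -0.69,"twist": -0.06},{"tx": 0,"ty": 0,"tz": -0.82,"twist": -0.0688},{"tx": 0,"ty": 0,"tz": -0.95,"twist": -0.0688}])

```text
t: 57.32
eef_pos: [0.4581, 0.2647, 0.2547]
ee_rot: [-3.141, -0.0, 0.073]
force: [0.5, 0.8, -2.8]
width: 0.0117
gripper_force: 55.0
```

Run:
```python
from h import *
to(.6325,.0165,.25,.071)
```

```text
t 57.3 pos [0.4581 0.2647 0.2547] rot [-3.141 -0.     0.073] w 0.0117 -> tx ty tz [0.624 1.041 0.018] twist 0.0005 F [ 0.5  0.8 -2.8]
```

Call:
arm_command(commands=[{"tx": 0.02,"ty": 0.03,"tz": 0,"twist": 0},{"tx": 0.05,"ty": 0.08,"tz": 0,"twist": 0},{"tx": 0.09,"ty": 0.15,"tz": 0,"twist": 0},{"tx": 0.13,"ty": 0.22,"tz": 0,"twist": 0},{"tx": 0.17,"ty": 0.29,"tz": 0,"twist": 0},{"tx": 0.22,"ty": 0.37,"tz": 0,"twist": 0},{"tx": 0.27,"ty": 0.45,"tz": 0,"twist": 0},{"tx": 0.312,"ty": 0.52,"tz": 0,"twist": 0}])

```text
t: 57.98
eef_pos: [0.546, 0.1398, 0.2527]
ee_rot: [-3.141, -0.0, 0.071]
force: [0.9, 0.5, -2.1]
width: 0.0114
gripper_force: 55.0
```

Call:
arm_command(commands=[{"tx": 0.05,"ty": 0.08,"tz": 0,"twist": 0},{"tx": 0.1,"ty": 0.16,"tz": 0,"twist": 0},{"tx": 0.15,"ty": 0.24,"tz": 0,"twist": 0},{"tx": 0.2,"ty": 0.33,"tz": 0,"twist": 0},{"tx": 0.25,"ty": 0.41,"tz": 0,"twist": 0},{"tx": 0.29,"ty": 0.48,"tz": 0,"twist": 0},{"tx": 0.312,"ty": 0.52,"tz": 0,"twist": 0},{"tx": 0.312,"ty": 0.52,"tz": 0,"twist": 0}])

```text
t: 58.65
eef_pos: [0.6332, 0.0151, 0.2519]
ee_rot: [3.141, 0.0, 0.069]
force: [-0.4, 0.3, -3.3]
width: 0.0121
gripper_force: 55.0
```

Call:
arm_command(commands=[{"tx": 0,"ty": 0,"tz": 0,"twist": 0},{"tx": 0,"ty": 0,"tz": 0.03,"twist": 0},{"tx": 0,"ty": 0,"tz": 0.07,"twist": 0},{"tx": 0,"ty": 0,"tz": 0.11,"twist": 0},{"tx": 0,"ty": 0,"tz": 0.14,"twist": 0},{"tx": 0,"ty": 0,"tz": 0.17,"twist": 0},{"tx": 0,"ty": 0,"tz": 0.18,"twist": 0},{"tx": 0,"ty": 0,"tz": 0.18,"twist": 0}])

```text
t: 59.32
eef_pos: [0.6323, 0.0172, 0.2057]
ee_rot: [3.141, 0.002, 0.071]
force: [-0.1, 0.0, -3.8]
width: 0.0115
gripper_force: 55.0
```

Run:
```python
from h import *
to(.6325,.0165,.187,.071)
```

```text
t 59.3 pos [0.6323 0.0172 0.2057] rot [3.141e+00 2.000e-03 7.100e-02] w 0.0115 -> tx ty tz [0.001 0.003 0.075] twist 0.0001 F [-0.1  0.  -3.8]
```

Call:
arm_command(commands=[{"tx": -0.002,"ty": 0.002,"tz": 0.015,"twist": 0},{"tx": -0.003,"ty": 0.003,"tz": 0.03,"twist": 0},{"tx": -0.003,"ty": 0.003,"tz": 0.045,"twist": 0},{"tx": -0.003,"ty": 0.003,"tz": 0.056,"twist": 0},{"tx": -0.003,"ty": 0.003,"tz": 0.064,"twist": 0},{"tx": -0.003,"ty": 0.003,"tz": 0.07,"twist": 0},{"tx": -0.003,"ty": 0.003,"tz": 0.074,"twist": 0},{"tx": -0.003,"ty": 0.003,"tz": 0.076,"twist": 0}])

```text
t: 59.98
eef_pos: [0.6322, 0.0163, 0.1879]
ee_rot: [3.142, -0.0, 0.071]
force: [0.2, -0.5, -3.0]
width: 0.0117
gripper_force: 55.0
```

Not yet in contact; a little lower.

Call:
arm_command(commands=[{"tx": 0,"ty": 0,"tz": 0.002,"twist": 0},{"tx": 0,"ty": 0,"tz": 0.004,"twist": 0},{"tx": 0,"ty": 0,"tz": 0.006,"twist": 0},{"tx": 0,"ty": 0,"tz": 0.008,"twist": 0},{"tx": 0,"ty": 0,"tz": 0.01,"twist": 0},{"tx": 0,"ty": 0,"tz": 0.01,"twist": 0},{"tx": 0,"ty": 0,"tz": 0.01,"twist": 0},{"tx": 0,"ty": 0,"tz": 0.01,"twist": 0}])

```text
t: 60.65
eef_pos: [0.6323, 0.0163, 0.1876]
ee_rot: [3.141, -0.002, 0.072]
force: [-4.7, 1.4, 10.4]
width: 0.0119
gripper_force: 55.0
```

Call:
arm_command(commands=[{"tx": 0,"ty": 0,"tz": 0,"twist": 0},{"tx": 0,"ty": 0,"tz": 0,"twist": 0},{"tx": 0,"ty": 0,"tz": 0,"twist": 0},{"tx": 0,"ty": 0,"tz": -0.04,"twist": 0},{"tx": 0,"ty": 0,"tz": -0.13,"twist": 0},{"tx": 0,"ty": 0,"tz": -0.22,"twist": 0},{"tx": 0,"ty": 0,"tz": -0.3,"twist": 0},{"tx": 0,"ty": 0,"tz": -0.34,"twist": 0}], claw=0.5)

```text
t: 61.32
eef_pos: [0.6334, 0.0162, 0.2741]
ee_rot: [3.142, -0.004, 0.071]
force: [0.8, 0.5, 0.9]
width: 0.0433
gripper_force: 0.0
```

Call:
arm_command(commands=[{"tx": 0,"ty": -0.1,"tz": 0,"twist": 0.01},{"tx": 0,"ty": -0.2,"tz": 0,"twist": 0.028},{"tx": 0,"ty": -0.3,"tz": 0,"twist": 0.028},{"tx": 0,"ty": -0.42,"tz": 0,"twist": 0.028},{"tx": 0,"ty": -0.54,"tz": 0,"twist": 0.028},{"tx": 0,"ty": -0.66,"tz": 0,"twist": 0.028},{"tx": 0,"ty": -0.78,"tz": 0,"twist": 0.028},{"tx": 0,"ty": -0.9,"tz": 0,"twist": 0.028}])

```text
t: 61.98
eef_pos: [0.6158, 0.2421, 0.2703]
ee_rot: [3.141, 0.0, -0.017]
force: [0.8, 0.0, 0.3]
width: 0.0433
gripper_force: 0.0
```

Run:
```python
from h import *
find({1:(172,162)})
placed(.632,.016,.196)
to(.6195,.330,.15,-.016)
```

```text
1 ['top'] [0.6123 0.3275 1.4501] 0.244
1 ['scene'] [0.617  0.3337 1.5622] 0.07
1 ['top', 'scene'] [0.6168 0.3314 1.5802] 0.171
placed top 2 2065 0.62 [0.629  0.0146 1.6287] 0.029
placed scene 2 2522 0.89 [0.6295 0.0174 1.6461] 0.028
t 63.2 pos [0.6161 0.2408 0.2704] rot [ 3.142  0.    -0.017] w 0.044 -> tx ty tz [ 0.008 -0.357  0.482] twist -0.0002 F [ 0.1  1.6 -0.5]
```

Call:
arm_command(commands=[{"tx": 0.002,"ty": -0.09,"tz": 0,"twist": 0},{"tx": 0.004,"ty": -0.2,"tz": 0,"twist": 0},{"tx": 0.008,"ty": -0.3,"tz": 0,"twist": 0},{"tx": 0.008,"ty": -0.357,"tz": 0.06,"twist": 0},{"tx": 0.008,"ty": -0.357,"tz": 0.18,"twist": 0},{"tx": 0.008,"ty": -0.357,"tz": 0.31,"twist": 0},{"tx": 0.008,"ty": -0.357,"tz": 0.44,"twist": 0},{"tx": 0.008,"ty": -0.357,"tz": 0.482,"twist": 0}])

```text
t: 63.85
eef_pos: [0.6168, 0.3285, 0.1437]
ee_rot: [3.137, 0.007, -0.017]
force: [-1.4, -0.2, -1.5]
width: 0.0435
gripper_force: 0.0
```

Call:
arm_command(commands=[{"tx": 0,"ty": 0,"tz": 0.06,"twist": 0},{"tx": 0,"ty": 0,"tz": 0.14,"twist": 0},{"tx": 0,"ty": 0,"tz": 0.22,"twist": 0},{"tx": 0,"ty": 0,"tz": 0.3,"twist": 0},{"tx": 0,"ty": 0,"tz": 0.38,"twist": 0},{"tx": 0,"ty": 0,"tz": 0.44,"twist": 0},{"tx": 0,"ty": 0,"tz": 0.48,"twist": 0},{"tx": 0,"ty": 0,"tz": 0.48,"twist": 0}])

```text
t: 64.52
eef_pos: [0.6188, 0.3292, 0.0279]
ee_rot: [3.14, 0.002, -0.017]
force: [-1.1, -0.3, -0.6]
width: 0.0439
gripper_force: 0.0
```

Run:
```python
from h import *
find({1:(172,162)})
to(.6195,.330,-.011,-.014)
```

```text
1 ['scene'] [0.6201 0.333  1.5565] 0.163
1 ['scene'] [0.6201 0.333  1.5565] 0.163
t 65.1 pos [0.6197 0.33   0.0302] rot [-3.141 -0.    -0.017] w 0.0438 -> tx ty tz [-0.001 -0.     0.165] twist -0.0009 F [ 0.7 -0.2 -0.1]
```

Call:
arm_command(commands=[{"tx": 0,"ty": 0,"tz": 0.03,"twist": 0},{"tx": 0,"ty": 0,"tz": 0.06,"twist": 0},{"tx": 0,"ty": 0,"tz": 0.09,"twist": 0},{"tx": 0,"ty": 0,"tz": 0.12,"twist": 0},{"tx": 0,"ty": 0,"tz": 0.145,"twist": 0},{"tx": 0,"ty": 0,"tz": 0.164,"twist": 0},{"tx": 0,"ty": 0,"tz": 0.164,"twist": 0},{"tx": 0,"ty": 0,"tz": 0.164,"twist": 0}])

```text
t: 65.78
eef_pos: [0.6195, 0.3298, -0.0116]
ee_rot: [3.141, 0.001, -0.017]
force: [0.6, -0.1, -0.1]
width: 0.0439
gripper_force: 0.0
```

Call:
arm_command(commands=[{"tx": 0,"ty": 0,"tz": 0,"twist": 0},{"tx": 0,"ty": 0,"tz": 0,"twist": 0},{"tx": 0,"ty": 0,"tz": 0,"twist": 0},{"tx": 0,"ty": 0,"tz": 0,"twist": 0},{"tx": 0,"ty": 0,"tz": 0,"twist": 0},{"tx": 0,"ty": 0,"tz": -0.02,"twist": 0},{"tx": 0,"ty": 0,"tz": -0.06,"twist": 0},{"tx": 0,"ty": 0,"tz": -0.1,"twist": 0}], claw=0)

```text
t: 66.45
eef_pos: [0.6193, 0.3297, 0.0143]
ee_rot: [3.141, 0.001, -0.017]
force: [-0.1, -0.2, -1.4]
width: 0.0119
gripper_force: 55.0
```

Call:
arm_command(commands=[{"tx": 0,"ty": 0,"tz": -0.1,"twist": 0},{"tx": 0,"ty": 0,"tz": -0.22,"twist": 0},{"tx": 0,"ty": 0,"tz": -0.35,"twist": 0},{"tx": 0,"ty": 0,"tz": -0.48,"twist": -0.01},{"tx": 0,"ty": 0,"tz": -0.61,"twist": -0.02},{"tx": 0,"ty": 0,"tz": -0.74,"twist": -0.028},{"tx": 0,"ty": 0,"tz": -0.87,"twist": -0.028},{"tx": 0,"ty": 0,"tz": -1.0,"twist": -0.028}])

```text
t: 67.12
eef_pos: [0.6192, 0.3296, 0.2671]
ee_rot: [-3.141, -0.001, 0.071]
force: [1.3, 0.6, -2.6]
width: 0.0119
gripper_force: 55.0
```

Run:
```python
from h import *
to(.630,.0508,.275,.071)
```

```text
t 67.1 pos [0.6192 0.3296 0.2671] rot [-3.141e+00 -1.000e-03  7.100e-02] w 0.0119 -> tx ty tz [-0.036  1.115 -0.033] twist 0.0001 F [ 1.3  0.6 -2.6]
```

Call:
arm_command(commands=[{"tx": 0,"ty": 0.04,"tz": -0.01,"twist": 0},{"tx": 0,"ty": 0.1,"tz": -0.03,"twist": 0},{"tx": -0.005,"ty": 0.17,"tz": -0.033,"twist": 0},{"tx": -0.01,"ty": 0.24,"tz": -0.033,"twist": 0},{"tx": -0.01,"ty": 0.32,"tz": -0.033,"twist": 0},{"tx": -0.015,"ty": 0.4,"tz": -0.033,"twist": 0},{"tx": -0.018,"ty": 0.48,"tz": -0.033,"twist": 0},{"tx": -0.018,"ty": 0.555,"tz": -0.033,"twist": 0}])

```text
t: 67.78
eef_pos: [0.6243, 0.1883, 0.2712]
ee_rot: [3.141, 0.002, 0.07]
force: [-0.2, 0.1, -2.5]
width: 0.0114
gripper_force: 55.0
```

Call:
arm_command(commands=[{"tx": 0,"ty": 0.08,"tz": 0,"twist": 0},{"tx": 0,"ty": 0.16,"tz": 0,"twist": 0},{"tx": -0.005,"ty": 0.25,"tz": 0,"twist": 0},{"tx": -0.01,"ty": 0.34,"tz": 0,"twist": 0},{"tx": -0.015,"ty": 0.43,"tz": 0,"twist": 0},{"tx": -0.018,"ty": 0.51,"tz": 0,"twist": 0},{"tx": -0.018,"ty": 0.56,"tz": 0,"twist": 0},{"tx": -0.018,"ty": 0.56,"tz": 0,"twist": 0}])

```text
t: 68.45
eef_pos: [0.6298, 0.0478, 0.2716]
ee_rot: [3.141, 0.001, 0.068]
force: [-0.6, 0.1, -1.8]
width: 0.0116
gripper_force: 55.0
```

Run:
```python
from h import *
to(.630,.0508,.243,.071)
```

```text
t 68.5 pos [0.6298 0.0478 0.2716] rot [3.141e+00 1.000e-03 6.800e-02] w 0.0116 -> tx ty tz [ 0.002 -0.012  0.115] twist -0.0009 F [-0.6  0.1 -1.8]
```

Call:
arm_command(commands=[{"tx": 0,"ty": 0,"tz": 0,"twist": 0},{"tx": 0,"ty": 0,"tz": 0.02,"twist": 0},{"tx": 0,"ty": 0,"tz": 0.045,"twist": 0},{"tx": 0,"ty": 0,"tz": 0.07,"twist": 0},{"tx": 0,"ty": 0,"tz": 0.09,"twist": 0},{"tx": 0,"ty": 0,"tz": 0.105,"twist": 0},{"tx": 0,"ty": 0,"tz": 0.115,"twist": 0},{"tx": 0,"ty": 0,"tz": 0.115,"twist": 0}])

```text
t: 69.12
eef_pos: [0.6302, 0.0515, 0.2425]
ee_rot: [3.141, 0.001, 0.071]
force: [0.0, 0.7, -1.7]
width: 0.0116
gripper_force: 55.0
```

Run:
```python
from h import *
to(.630,.0508,.228,.071)
```

```text
t 69.1 pos [0.6302 0.0515 0.2425] rot [3.141e+00 1.000e-03 7.100e-02] w 0.0116 -> tx ty tz [-0.001  0.003  0.058] twist 0.0002 F [ 0.   0.7 -1.7]
```

Call:
arm_command(commands=[{"tx": -0.002,"ty": 0.003,"tz": 0.015,"twist": 0},{"tx": -0.002,"ty": 0.003,"tz": 0.028,"twist": 0},{"tx": -0.002,"ty": 0.003,"tz": 0.04,"twist": 0},{"tx": -0.002,"ty": 0.003,"tz": 0.048,"twist": 0},{"tx": -0.002,"ty": 0.003,"tz": 0.054,"twist": 0},{"tx": -0.002,"ty": 0.003,"tz": 0.058,"twist": 0},{"tx": -0.002,"ty": 0.003,"tz": 0.061,"twist": 0},{"tx": -0.002,"ty": 0.003,"tz": 0.063,"twist": 0}])

```text
t: 69.78
eef_pos: [0.6301, 0.0505, 0.2277]
ee_rot: [3.142, -0.0, 0.071]
force: [0.1, 0.2, -2.5]
width: 0.0116
gripper_force: 55.0
```

Call:
arm_command(commands=[{"tx": 0,"ty": 0,"tz": 0.002,"twist": 0},{"tx": 0,"ty": 0,"tz": 0.004,"twist": 0},{"tx": 0,"ty": 0,"tz": 0.006,"twist": 0},{"tx": 0,"ty": 0,"tz": 0.008,"twist": 0},{"tx": 0,"ty": 0,"tz": 0.008,"twist": 0},{"tx": 0,"ty": 0,"tz": 0.008,"twist": 0},{"tx": 0,"ty": 0,"tz": 0.008,"twist": 0},{"tx": 0,"ty": 0,"tz": 0.008,"twist": 0}])

```text
t: 70.45
eef_pos: [0.6302, 0.0505, 0.2269]
ee_rot: [-3.142, -0.001, 0.071]
force: [-2.6, 1.4, 5.2]
width: 0.0115
gripper_force: 55.0
```

Seated. Release, rise, back away and look.

Call:
arm_command(commands=[{"tx": 0,"ty": 0,"tz": 0,"twist": 0},{"tx": 0,"ty": 0,"tz": 0,"twist": 0},{"tx": 0,"ty": 0,"tz": 0,"twist": 0},{"tx": 0,"ty": 0,"tz": -0.04,"twist": 0},{"tx": 0,"ty": 0,"tz": -0.12,"twist": 0},{"tx": 0,"ty": 0,"tz": -0.2,"twist": 0},{"tx": 0,"ty": 0,"tz": -0.28,"twist": 0},{"tx": 0,"ty": 0,"tz": -0.34,"twist": 0}], claw=0.5)

```text
t: 71.12
eef_pos: [0.6306, 0.0503, 0.3134]
ee_rot: [3.142, -0.002, 0.071]
force: [0.5, -0.1, 0.4]
width: 0.0435
gripper_force: 0.0
```

Call:
arm_command(commands=[{"tx": -0.04,"ty": -0.1,"tz": 0,"twist": 0},{"tx": -0.08,"ty": -0.22,"tz": 0,"twist": 0},{"tx": -0.12,"ty": -0.34,"tz": 0,"twist": 0},{"tx": -0.16,"ty": -0.46,"tz": 0,"twist": 0},{"tx": -0.2,"ty": -0.58,"tz": 0,"twist": 0},{"tx": -0.24,"ty": -0.7,"tz": 0,"twist": 0},{"tx": -0.28,"ty": -0.82,"tz": 0,"twist": 0},{"tx": -0.3,"ty": -0.95,"tz": 0,"twist": 0}])

```text
t: 71.78
eef_pos: [0.5374, 0.2831, 0.312]
ee_rot: [-3.141, -0.001, 0.071]
force: [1.4, 0.6, 0.6]
width: 0.0436
gripper_force: 0.0
```

Run:
```python
from h import *
placed(.629,.05,.236)
f=grab_frame("scene");c=f[130:330,215:415]
a=cv2.resize(c[:,:,::-1],(590,590),interpolation=cv2.INTER_CUBIC)
f=grab_frame("top");c=f[100:220,210:330];b=cv2.resize(c[:,:,::-1],(200,200),interpolation=cv2.INTER_CUBIC)
cv2.imwrite("pics/end.png",np.hstack([a,cv2.copyMakeBorder(b,0,390,0,0,cv2.BORDER_CONSTANT)]))
to(.63,.05,.3)
```

```text
placed top 1 2094 0.66 [0.6299 0.0479 1.6512] 0.021
placed scene 1 2632 0.94 [0.6316 0.0515 1.6263] 0.042
t 72.5 pos [0.5385 0.2816 0.3108] rot [-3.142 -0.     0.07 ] w 0.0438 -> tx ty tz [0.3   0.95  0.043] twist 0 F [0.3 0.3 0.7]
```

View pics/end.png

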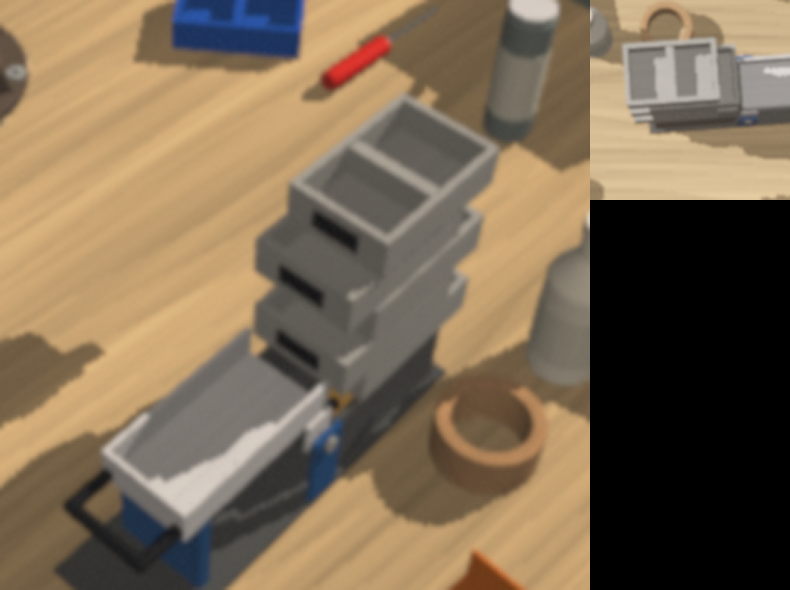

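The picture shows the stack of five standing flat and in line above the bin. The tilt tray is level and empty with its handle at (125,520), and the blue tray at (240,25) and the bystanders in view are untouched.

```bash
python3 -c "from station import job_done; print(job_done())"
```

```text
the job is handed in; nothing more can be done
None
```

The job is handed in: all three blocks are in the bin, the tilt tray was lowered gently to level, and the five steel trays are stacked on the bin in alternating steps, each placed to within a few millimetres by camera estimate (the first shifted about 34 mm instead of 35).

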